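# Load the aeration block with grain sample jars

## Robot

A 6-joint arm with a two-finger parallel gripper is mounted at the origin on the work surface. World frame = base frame: x ahead of the robot, y to its left, z up, the work surface at z = 0. Lengths are in m, angles in degrees, forces in N, time in s.
With the tool pointing down it reaches from about 0.325 to 0.9 m from the base axis. Payload 6.1 kg.
Tool frame: the origin (TCP) lies where the fingers leave the gripper's body, on its centre line; the fingertips stand arm.tip_extent ahead of it and the grasp point (between the pads) lies 51 mm ahead of it (arm.tip_extent is the distance from the TCP to the fingertips, in m); z points along the fingers, y is the line along which they close (so a half turn about z gives the same grasp; the last joint's range is limited). The gripper opens to 87 mm and grips with 3 to 60 N. Pads are 19 mm wide; open, the fingers measure 117 mm over their backs; the gripper's body (75 mm by 190 mm) begins 51 mm behind the grasp point.
Start: joints at [61.186, 12.628, 87.462, -0, 79.91, -7.225], TCP at [0.23, 0.581, 0.292] pointing down, gripper open.
Joint ranges: [-170.65, 170.65], [-52.31, 119.04], [5.05, 147.46], [-71.25, 251.25], [11.57, 151.72], [-153.62, 153.62]. Speed limits (degrees/s): [147.25, 147.25, 172.46, 180, 180, 180].

## Interface

Orientations are given as [roll, pitch, yaw] about the fixed x, y, z axes, in that order (R = Rz(yaw) Ry(pitch) Rx(roll)).
In Python, from workcell import arm gives the robot as it stands. The module is installed in compiled form; this text tells all that it offers.
- The arm moves only by the shell command python3 -m jog 'ROWS' [FORCE]. ROWS is JSON, a list of rows, each an object with "jaw": the closure, from -1 (fully open) to 1 (shut); "dp": the shift along the tool's x, y, z in m, a list of three; "yaw": the turn about the tool's z in degrees. In form: [{"jaw": jaw, "dp": [dx, dy, dz], "yaw": yaw}, ...]. A call has exactly 10 rows; each row shifts and turns the commanded pose from where the row before left it, along the tool's axes as they then stand; what a row does not reach is not made up. A row lasts 1/12 s, in which the tool goes at most 41.7 mm and 7.16 degrees, less where a joint would pass 70% of its speed; a pose out of reach is approached as far as the arm can. A call with a gripper value outside its range is refused whole. The fingers move at their own pace and stop on an object; FORCE is the grip in N (left out, the last holds). Time passes only in rows, so rows that do not move let the fingers close, or fill a call up. It gives the time, the measured TCP pose, the force, the opening and the grip force at its end, in the units of the state.
- arm.get_obs(): the state, without advancing time (a new reading comes with each control period).
- arm.camera(name): name is "side" or "top"; returns a dict with "color" (480x640x3 uint8, red, green, blue), "fx", "fy", "cx", "cy" (pixels), "dist" ([k1, k2, p1, p2, k3] as OpenCV has them; the pictures are not rectified), "world_to_cam" (4x4, takes a point from world to camera coordinates). Camera axes: x right, y down, z forward; pixel columns grow to the right and rows downward; lengths in m; the calibration is good to about 2 mm. A picture is of the moment at which its call begins. There is no depth.
- arm.hand_in(): hands the job in; it is judged then, once.
Trained networks look in the newest picture that a camera, given by its name, has taken for a name from the list of things; names that differ only in an ending like _2 or _b are one class to them, and where a whole thing is asked for, a point or a joint stands for the part that bears it (a point fixed in the world has none). Each returns a list of dicts, best first, with "confidence" (0 to 1); they miss things now and then, are a little off and sometimes report something else, mostly with a low value. They report only what shows in the picture. A call takes as long as a camera call. They do not tell look-alikes from the thing itself.
- arm.boxes_of(camera, query): "box" ([left, top, right, bottom] in pixels, round what is visible of it).
The state is a dict: "time": time; "joints": joint angles; "qd": joint speeds; "effort": joint torques, N m; "eef_pos": TCP position; "orientation": TCP orientation; "contact_force": force on the tool from outside, world axes, zero at the start; "wrist_torque": the same for the moment, N m; "grip_width": opening from 0.0 (shut) to 1.0 (fully open); "finger_force": force on a finger pad.
Only numpy, scipy, OpenCV 4.12 (cv2) and the standard library are available. Lean on these libraries where they do the work, as an engineer would, in place of code of your own. Each camera call takes 0.05 s, during which the arm holds its last target. There are 200 camera calls.

## Task

Load the aeration block: first shut its air stopcock, then lift the clear cover fully back and stand the small sample jars upright in their pockets one after another, in the order of the pocket numbers: the 40 mm jar goes in pocket 1 (next to the stopcock), the 52 mm jar in pocket 2, the 64 mm jar in pocket 3 and the 76 mm jar in pocket 4 (some sizes may be missing today; leave their pockets empty). When all the jars are in, lower the cover gently onto its stops and only then open the stopcock fully again; leave everything else on the bench where it is.

Things in the scene. Friction and masses are not known exactly. Their poses are not given: they have to be found in the camera images.
- rack: aeration block, fixed: grey base plate 190 x 310 x 12 mm with an aluminium block (68 x 256 mm, top 34 mm above the bench), four round pockets in a row along its y, a brass stopcock on a foot at its -y end. Origin on the bench, 15 mm beyond the middle of the pocket row; +x to the hinge side, away from the robot. Posts: two 102 mm high at x -65, y +-140 mm; two 110 mm high at x +90, y +-140 mm
- pocket1 (a point): centre of the floor of pocket 1, 12 mm above the bench; pocket 52 mm wide, 22 mm deep, pockets 64 mm apart. 1 white pip on the base plate in front of it; the pocket nearest the stopcock
- pocket2 (a point): centre of the floor of pocket 2, 12 mm above the bench; pocket 52 mm wide, 22 mm deep, pockets 64 mm apart. 2 white pips on the base plate in front of it; second from the stopcock
- pocket3 (a point): centre of the floor of pocket 3, 12 mm above the bench; pocket 52 mm wide, 22 mm deep, pockets 64 mm apart. 3 white pips on the base plate in front of it; third from the stopcock
- pocket4 (a point): centre of the floor of pocket 4, 12 mm above the bench; pocket 52 mm wide, 22 mm deep, pockets 64 mm apart. 4 white pips on the base plate in front of it; the pocket farthest from the stopcock
- cover (a joint): hinged clear cover over the pockets, rad: 0 = down on its stops (level, 105 mm above the bench), 1.8 = fully back on its open stop (leaning past upright). Stiff hinge: it stays where it is left; about 3 to 5 N at the bar moves it. Starts down or slightly ajar
- cover_hinge (a point): middle of the cover's hinge line, which runs along the rack's y, 105 mm above the bench
- cover_bar (a point): middle of the cover's steel grip bar: 10 mm round, 120 mm long, parallel to the hinge and 200 mm from it in the plane of the cover, with a 30 mm gap (bar surface) to the cover's edge. The cover is a plate 165 x 288 mm, 8 mm thick, from the hinge towards the bar. Its frame turns with the cover
- stopcock (a joint): quarter-turn lever of the stopcock, rad: 0 = shut (lever across the air pipe, pointing along the rack's -x, towards the robot), 1.571 = fully open (lever in line with the pipe, pointing along the rack's -y); stops at both ends. It grows anticlockwise seen from above. Stays where it is left, about 2 to 3 N at the lever turns it. Starts open or nearly so
- stopcock_axis (a point): point on the lever's vertical turning axis at mid-height of the lever, 70 mm above the bench; the brass body below it is 34 mm square, its top 52 mm above the bench
- lever_grip (a point): point on the lever 55 mm from its axis; the lever is a steel bar 12 mm wide, 16 mm high, its tip 78 mm from the axis
- jar1: sample jar of amber glass with a vented brass-coloured cap, a straight cylinder 46 mm in diameter and 40 mm high over the cap (the smallest of the four sizes), standing on the bench left of the rack; 40 to 170 g, weight low. Origin at the centre of its underside, z up its axis. May be absent. Belongs in pocket 1
- jar2: sample jar of amber glass with a vented brass-coloured cap, a straight cylinder 46 mm in diameter and 52 mm high over the cap (second of the four sizes), standing on the bench left of the rack; 40 to 170 g, weight low. Origin at the centre of its underside, z up its axis. May be absent. Belongs in pocket 2
- jar3: sample jar of amber glass with a vented brass-coloured cap, a straight cylinder 46 mm in diameter and 64 mm high over the cap (third of the four sizes), standing on the bench left of the rack; 40 to 170 g, weight low. Origin at the centre of its underside, z up its axis. May be absent. Belongs in pocket 3
- jar4: sample jar of amber glass with a vented brass-coloured cap, a straight cylinder 46 mm in diameter and 76 mm high over the cap (the tallest of the four sizes), standing on the bench left of the rack; 40 to 170 g, weight low. Origin at the centre of its underside, z up its axis. May be absent. Belongs in pocket 4
- meter: bystander: green hand-held meter, 85 x 165 x 32 mm, lying; origin under its centre, long side along its y
- pen: bystander: steel pen 130 mm long along its x, 10 mm thick, lying; origin under its middle
- funnel_a: bystander: small white funnel standing mouth down, 56 mm wide, 50 mm high; origin under its centre
- funnel_b: bystander: another such funnel, 56 mm wide, 50 mm high
- tub: bystander: open white plastic tub 80 x 100 x 40 mm (y long); origin under its centre
- wash_bottle: bystander: white wash bottle, 52 mm wide, 100 mm high; origin under its centre
- weight: bystander: steel balance weight with a knob, 36 mm wide, 36 mm high; origin under its centre
Not all that is in view belongs to the job. What is shaped like the jar1 but blue is not meant. What is shaped like the jar2 but green is not meant.

How it is judged (in metres and radians):
On the way, in this order (a step that is already met when the one before it is completed fails the run):
1. the stopcock is shut (lever within 0.12 rad of its shut stop) (value of joint stopcock below 0.12 rad), for 0.2 s.
2. the cover is lifted fully back (above 1.65 rad) (value of joint cover above 1.65 rad), for 0.2 s.
3. the 40 mm jar stands in pocket 1 (horizontal distance between jar1 and pocket1 below 0.008 m and z of jar1 in the frame of pocket1 below 0.006 m and angle between jar1's own z axis and vertical below 0.12 rad), for 0.3 s.
4. the 52 mm jar stands in pocket 2 (horizontal distance between jar2 and pocket2 below 0.008 m and z of jar2 in the frame of pocket2 below 0.006 m and angle between jar2's own z axis and vertical below 0.12 rad), for 0.3 s.
5. the 64 mm jar stands in pocket 3 (horizontal distance between jar3 and pocket3 below 0.008 m and z of jar3 in the frame of pocket3 below 0.006 m and angle between jar3's own z axis and vertical below 0.12 rad), for 0.3 s.
6. the 76 mm jar stands in pocket 4 (horizontal distance between jar4 and pocket4 below 0.008 m and z of jar4 in the frame of pocket4 below 0.006 m and angle between jar4's own z axis and vertical below 0.12 rad), for 0.3 s.
7. the cover is down on its stops (below 0.06 rad) (value of joint cover below 0.06 rad), for 0.2 s.
8. the stopcock is fully open (above 1.45 rad) (value of joint stopcock above 1.45 rad), for 0.2 s.
At the end, for the whole second after the job is handed in: Every jar present stands upright (within 0.12 rad) and still on the floor of its own pocket (within 8 mm of the pocket's centre, less than 6 mm above its floor), the cover is down (below 0.06 rad) and the stopcock fully open (above 1.45 rad) (all of step 3 and all of step 4 and all of step 5 and all of step 6 and linear speed of each of jar1, jar2, jar3, jar4 below 0.02 m/s and value of joint cover below 0.06 rad and value of joint stopcock above 1.45 rad); the robot touches nothing.
It fails at once if a bystander (meter, pen, funnels, tub, wash bottle, weight) is moved more than 50 mm (distance of any of meter, pen, funnel_a, funnel_b, tub, wash_bottle, weight from where it was at the start of the episode above 0.05 m).
It fails at once if the cover is slammed: still falling faster than 1.6 rad/s in the last 0.25 rad above its stops (value of joint cover below 0.25 rad and velocity of joint cover below -1.6 rad/s).
Of jar1, jar2, jar3, jar4 only 2 to 4 are there at a start; the rules pass over those that are not, and their reading is None.
At some moment in a run one of jar1, jar2, jar3, jar4 may be knocked a few centimetres aside while the robot is not near it.
It also fails if it takes over 210 s, if anything falls off the work surface, if the arm or the gripper's body presses on something with over 40 N, if the wrist force passes 120 N, or if a joint passes its speed limit or range.

## Working session

There is one attempt and no reset: what is moved stays moved. The work goes in short steps, Python scripts to look and compute and a shell command to move; the robot and the scene stay as the last step left them, time stands still between calls to the robot, and variables do not carry over. Pictures are saved under pics/ and viewed, at most 14 in all, crops included, and the job is handed in when it is done.

```bash
mkdir -p pics; ls
python3 - <<'E'
from workcell import arm
import cv2,json
print(arm.get_obs(), arm.tip_extent)
for n in("top","side"):
    c=arm.camera(n); cv2.imwrite(f"pics/{n}0.png",c["color"][:,:,::-1])
    print(n,c["fx"],c["fy"],c["cx"],c["cy"],c["dist"],c["world_to_cam"])
    for q in("jar1","rack","cover","stopcock","cover_bar"):
        print(q,[( [round(v) for v in d["box"]],round(d["confidence"],2)) for d in arm.boxes_of(n,q)])
E
```

```text
pics
{'time': 0.0, 'joints': array([ 6.11866150e+01,  1.26752590e+01,  8.75274600e+01, -7.00281370e-04,
        7.99079368e+01, -7.22521763e+00]), 'qd': array([ 0.02858385,  0.05786015, -0.0210752 , -0.02085978,  0.04167943,
       -0.11255436]), 'effort': array([ 5.03084939e-04, -4.94580066e+01, -3.87393272e+01,  6.99825981e-02,
        5.69022156e-02, -2.20907091e-04]), 'eef_pos': array([0.2297293 , 0.58072271, 0.29112126]), 'orientation': array([-1.79890136e+02, -1.32334091e-02,  1.58411943e+02]), 'contact_force': array([-0.22860551, -0.14558392, -0.2410673 ]), 'wrist_torque': array([ 0.04564278, -0.01470756, -0.0063812 ]), 'finger_force': 0.0, 'grip_width': 1.0021248930788005} 0.0697
top 624.7116865725002 624.7116865725002 321.24555172917957 242.6644454615111 [-0.03531191  0.          0.          0.          0.        ] [[ 0.00760334 -0.99996823 -0.00239316  0.01936225]
 [-0.99931443 -0.00751161 -0.03625251  0.51577309]
 [ 0.03623338  0.00266716 -0.9993398   1.43631452]
 [ 0.          0.          0.          1.        ]]
jar1 [([226, 225, 245, 245], 0.85), ([151, 205, 178, 227], 
[... 266 characters left out ...]
4)]
cover_bar [([294, 169, 438, 275], 0.68)]
side 547.2359206118448 547.2359206118448 318.25260598359364 241.45761773671904 [-0.11131133  0.          0.          0.          0.        ] [[ 0.78301538 -0.62168245 -0.01994628 -0.40288371]
 [-0.40076733 -0.47972732 -0.78054291  0.29073446]
 [ 0.47568106  0.61917092 -0.62478389  1.03061234]
 [ 0.          0.          0.          1.        ]]
jar1 [([226, 162, 242, 187], 0.71), ([229, 223, 246, 245], 0.69), ([243, 178, 258, 200], 0.69), ([263, 210, 281, 236], 0.56)]
rack [([294, 200, 438, 373], 0.64)]
cover [([295, 203, 428, 291], 0.92)]
stopcock [([400, 313, 415, 353], 0.75), ([290, 202, 437, 371], 0.27)]
cover_bar [([295, 205, 429, 287], 0.68)]
```

View pics/top0.png

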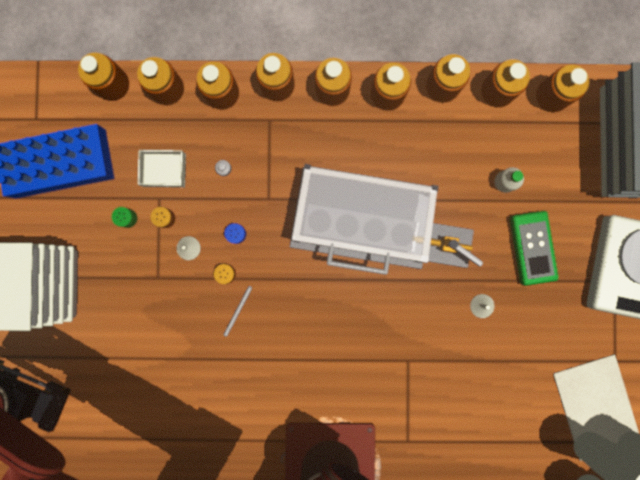

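View pics/side0.png

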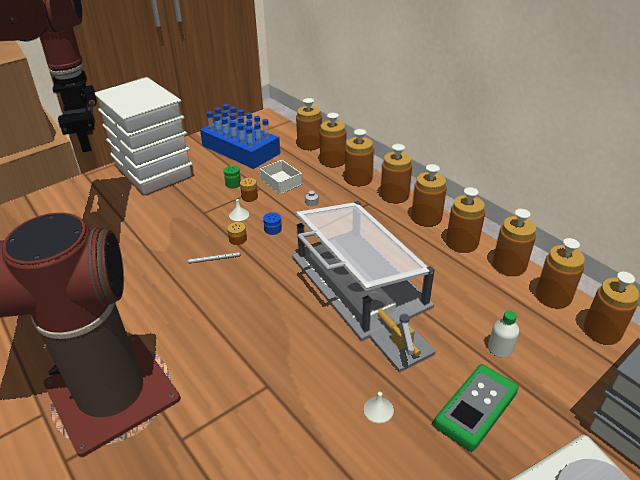

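Top view: the amber jars are at (161,217) and (223,274). The look-alikes are green at (122,217) and blue at (235,234). The rack is near (365,215), with the stopcock at (452,243) and its lever pointing to (482,264). The side view shows the cover slightly ajar and the amber jars at (248,188) and (237,233). Next is a close crop of both.

Run:
```python
import cv2,numpy as np
t=cv2.imread("pics/top0.png");s=cv2.imread("pics/side0.png")
a=cv2.resize(t[155:285,283:489],None,fx=3.88,fy=3.88,interpolation=cv2.INTER_CUBIC)[:,:800]
cv2.imwrite("pics/c1.png",a)
b=cv2.resize(s[190:380,285:445],None,fx=3.1,fy=3.1,interpolation=cv2.INTER_CUBIC)
j1=cv2.resize(t[200:290,105:245],(300,193),interpolation=cv2.INTER_CUBIC)
j2=cv2.resize(s[160:250,215:290],(300,360),interpolation=cv2.INTER_CUBIC)
o=np.zeros((600,800,3),np.uint8);o[:589,:496]=b;o[:193,500:]=j1;o[200:560,500:]=j2
cv2.imwrite("pics/c2.png",o)
```

```text
(no output)
```

View pics/c1.png

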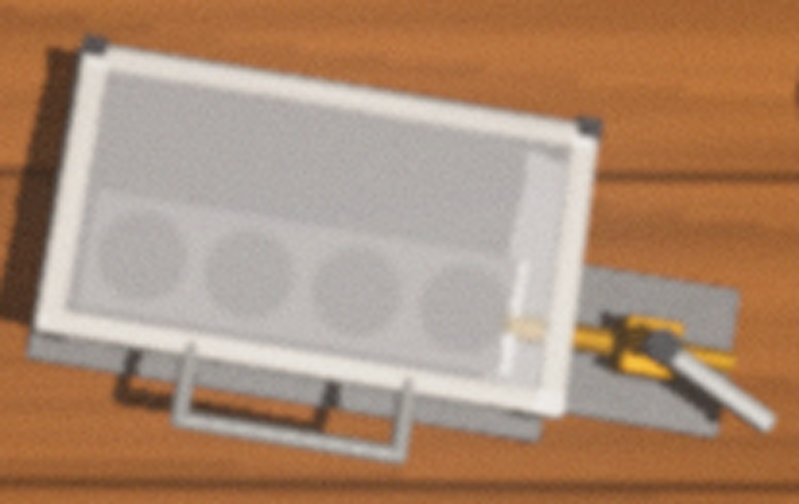

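View pics/c2.png

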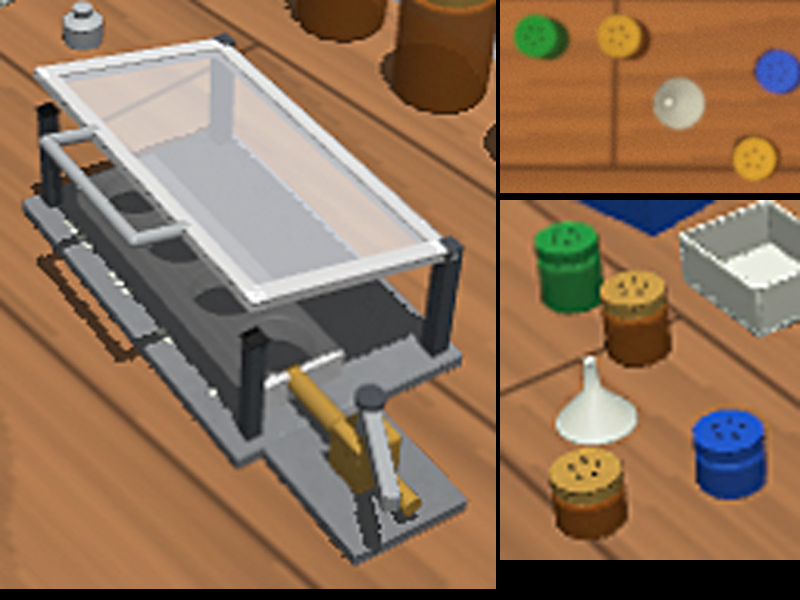

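The crops show two amber jars: A beside the green one at top (161,217), and B at top (224,274). The green jar, blue jar and funnel are not targets. The cover is slightly ajar and the lever is about 0.3 rad short of fully open. I'll fit all the poses now.

```bash
cat > h.py <<'E'
import numpy as np,cv2
from scipy.optimize import least_squares
import json
CAM={"top":(624.7116865725,321.24555,242.66444,-0.03531191,[[0.00760334,-0.99996823,-0.00239316,0.01936225],[-0.99931443,-0.00751161,-0.03625251,0.51577309],[0.03623338,0.00266716,-0.9993398,1.43631452]]),
"side":(547.23592,318.252606,241.457618,-0.11131133,[[0.78301538,-0.62168245,-0.01994628,-0.40288371],[-0.40076733,-0.47972732,-0.78054291,0.29073446],[0.47568106,0.61917092,-0.62478389,1.03061234]])}
def proj(n,P):
    f,cx,cy,k,M=CAM[n];M=np.array(M)
    return cv2.projectPoints(np.atleast_2d(P).astype(float),cv2.Rodrigues(M[:,:3])[0],M[:,3],np.array([[f,0,cx],[0,f,cy],[0,0,1]]),np.array([k,0,0,0,0]))[0][:,0]
def rack2w(r,P):
    P=np.atleast_2d(P);c,s=np.cos(r[2]),np.sin(r[2])
    return np.c_[r[0]+c*P[:,0]-s*P[:,1],r[1]+s*P[:,0]+c*P[:,1],P[:,2]]
def cyl(x,y,h,z=0,R=.023):
    a=np.linspace(0,2*np.pi,60);c=np.c_[x+R*np.cos(a),y+R*np.sin(a)]
    return np.r_[np.c_[c,0*a+z],np.c_[c,0*a+z+h]]
def cbox(n,*a):
    p=proj(n,cyl(*a));return np.r_[p.min(0),p.max(0)]
E
cat > fit.py <<'E'
from h import *
ct=lambda x,y:(x/3.88+283,y/3.88+155)
cs=lambda x,y:(x/3.1+285,y/3.1+190)
obs=[("top",ct(95,46),(.09,.14,.11)),("top",ct(588,127),(.09,-.14,.11)),("side",cs(253,337),(-.065,-.14,.102)),("side",cs(48,110),(-.065,.14,.102)),("side",cs(451,244),(.09,-.14,.11)),("side",cs(223,42),(.09,.14,.11)),
("side",cs(240,458),(-.095,-.155,.012)),("side",cs(25,205),(-.095,.155,.012)),("top",ct(538,438),(-.095,-.155,.012)),("top",ct(28,355),(-.095,.155,.012))]
for i,p in enumerate([(142,255),(248,273),(356,290),(462,308)]): obs.append(("top",ct(*p),(-.015,.096-.064*i,.034)))
f=lambda r:np.concatenate([proj(n,rack2w(r,P))[0]-np.array(p) for n,p,P in obs])
s=least_squares(f,[.6,-.05,-.15],loss="soft_l1");r=s.x
print("rack",r[:2],np.degrees(r[2]));print(np.round(f(r).reshape(-1,2),1).tolist())
b=[("top",ct(178,420),1),("top",ct(402,455),-1),("side",cs(48,140),1),("side",cs(135,240),-1)]
def bar(q,s):return rack2w(r,(.09-.2*np.cos(q),.06*s,.105+.2*np.sin(q)))
g=lambda q:np.concatenate([proj(n,bar(q[0],s))[0]-np.array(p) for n,p,s in b])
s=least_squares(g,[.1]);print("cover",s.x,np.round(g(s.x),1),"bar mid",bar(s.x[0],0))
l=[("top",ct(663,345),0),("side",cs(370,397),0),("top",ct(770,422),1),("side",cs(392,505),1)]
def lev(v,k):return rack2w(r,(v[0]-.078*k*np.cos(v[2]),v[1]-.078*k*np.sin(v[2]),[v[3],.074][k]))
g=lambda v:np.concatenate([proj(n,lev(v,k))[0]-np.array(p) for n,p,k in l])
s=least_squares(g,[-.015,-.2,1.2,.08]);print("stopcock",s.x,np.round(g(s.x),1),lev(s.x,0),lev(s.x,1))
np.save("rack.npy",np.r_[r,s.x])
print("pockets",rack2w(r,[(-.015,y,.012) for y in(-.096,-.032,.032,.096)]).tolist())
# jars
def mask(im):
    hsv=cv2.cvtColor(im,cv2.COLOR_BGR2HSV);return ((hsv[...,0]>8)&(hsv[...,0]<28)&(hsv[...,1]>170)).astype(np.uint8)
t=cv2.imread("pics/top0.png");sd=cv2.imread("pics/side0.png")
c2=lambda p:p
for nm,pt,ps in(("A",(161.5,217.3),(248.5,181.75)),("B",(224,273.7),(236.75,227.5)),("green",(123,217),(232,171.5)),("blue",(235,233.5),(272.3,217))):
    g=lambda v:np.r_[proj("top",v)[0]-pt,proj("side",v)[0]-ps]
    s=least_squares(g,[.6,.2,.05]);print(nm,"cap centre",s.x.round(4),g(s.x).round(1))
    for h in(.04,.052,.064,.076):
        g=lambda v:np.r_[proj("top",[*v,h])[0]-pt,proj("side",[*v,h])[0]-ps]
        s=least_squares(g,[.6,.2]);print("   ",h,s.x.round(4),round(s.cost,2),"side box",cbox("side",*s.x,h).round(1))
E
python3 fit.py
```

```text
rack [ 0.56781476 -0.07017534] -8.829898033870334
[[-0.1, -1.1], [0.6, -1.2], [0.5, 0.3], [-0.5, 0.1], [-0.8, 0.3], [-0.4, -0.7], [-5.3, 2.6], [-5.5, -0.1], [-0.1, 3.8], [-1.2, 3.6], [0.2, -1.3], [0.6, -1.5], [0.5, -1.3], [0.9, -1.4]]
cover [0.19011739] [ 0.5 -2.  -0.7 -1.8 -0.8  0.5 -0.4  0.1] bar mid [[ 0.46267932 -0.05384333  0.14279483]]
stopcock [-0.02257587 -0.20518416  1.11997307  0.08366363] [ 0.5 -0.7 -0.8  0.1  0.9 -0.2 -0.6 -0.4] [[ 0.51401038 -0.26946231  0.08366363]] [[ 0.46965117 -0.3336204   0.074     ]]
pockets [[0.5382563930392897, -0.1627350605920881, 0.012], [0.5480804885213459, -0.09949356197006426, 0.012], [0.557904584003402, -0.036252063348040424, 0.012], [0.5677286794854582, 0.02698943527398341, 0.012]]
A cap centre [0.57   0.382  0.0558] [ 0.5 -0.7 -1.1  0. ]
    0.04 [0.5732 0.3889] 7.78 side box [239.4 180.7 257.1 201.7]
    0.052 [0.5707 0.3836] 1.33 side box [239.2 178.2 257.4 202.8]
    0.064 [0.5683 0.3784] 2.85 side box [239.  175.5 257.8 204. ]
    0.076 [0.566  0.3732] 12.73 side box [238.8 172.9 258.1 205.1]
B cap centre [0.4441 0.2418 0.0405] [ 0.4 
[... 229 characters left out ...]
1 0.2283] 43.94 side box [226.  213.8 247.9 249.3]
green cap centre [0.5706 0.4723 0.0467] [ 0.4 -0.6 -1.   0. ]
    0.04 [0.5719 0.4755] 1.9 side box [223.1 168.8 240.5 188.9]
    0.052 [0.5696 0.4697] 1.47 side box [223.  166.3 240.9 190. ]
    0.064 [0.5673 0.464 ] 8.55 side box [222.8 163.7 241.3 191.2]
    0.076 [0.5651 0.4582] 23.5 side box [222.6 161.1 241.7 192.3]
blue cap centre [0.5354 0.2174 0.0437] [ 0.5 -0.8 -1.   0. ]
    0.04 [0.5361 0.2187] 1.36 side box [262.3 212.6 281.3 235.7]
    0.052 [0.5337 0.2144] 3.19 side box [262.1 209.9 281.5 236.9]
    0.064 [0.5313 0.2101] 14.51 side box [261.8 207.2 281.7 238.1]
    0.076 [0.529  0.2058] 35.82 side box [261.6 204.4 281.9 239.2]
```

Jar A is the 52 mm jar (jar2) and B is the 40 mm jar (jar1). The blue and green look-alikes fit 40 and 52 mm, which checks the method. I'll refit the rack without the base-plate corners and work out the first reach.

```bash
sed -i '/^("side",cs(240,458)/s/.*/]/' fit.py; python3 fit.py | head -9
cat > go.py <<'E'
# usage: go.py rackx racky tipz -> tool dp needed (tool yaw = rack yaw+90)
import sys;from h import *;from workcell import arm
r=np.load("rack.npy");o=arm.get_obs();p=o["eef_pos"]
c,s=np.cos(r[2]),np.sin(r[2]);d=np.array(p[:2])-r[:2]
cur=np.array([c*d[0]+s*d[1],-s*d[0]+c*d[1],p[2]-arm.tip_extent])
print("t",round(o["time"],2),"tip in rack (mm)",(cur*1000).round(1),"yaw to tool",round(o["orientation"][2]-np.degrees(r[2])-90,2),"F",np.round(o["contact_force"],1),"grip",round(o["grip_width"]*87,1),round(o["finger_force"],1))
for k in range(1,len(sys.argv),3):
    g=np.array([float(v) for v in sys.argv[k:k+3]]);e=g-cur*1000
    print("to",g,"dp mm:",[round(e[1],1),round(e[0],1),round(-e[2],1)]);
E
python3 - <<'E'
from h import *
r=np.load("rack.npy");c,s=np.cos(r[2]),np.sin(r[2])
for n,p in(("jar1",(.4442,.242)),("jar2",(.5707,.3836))):
    d=np.array(p)-r[:2];print(n,"rack",[c*d[0]+s*d[1],-s*d[0]+c*d[1]])
E
python3 go.py -15 -262 150
```

```text
rack [ 0.56599319 -0.06976634] -8.949565158789644
[[-0.2, -0.4], [0.5, -0.2], [-0.5, 0.6], [-1.2, 0.2], [-1.6, 0.7], [-1.0, -0.5], [-0.0, -0.6], [0.4, -0.7], [0.3, -0.5], [0.7, -0.6]]
cover [0.19681999] [ 0.3 -1.3 -0.9 -1.  -1.5  0.1 -1.2 -0.2] bar mid [[ 0.46114668 -0.05325488  0.14411034]]
stopcock [-0.02028425 -0.20535151  1.12206166  0.08366363] [ 0.5 -0.7 -0.8  0.1  0.9 -0.2 -0.6 -0.4] [[ 0.51401038 -0.26946231  0.08366363]] [[ 0.46965117 -0.3336204   0.074     ]]
pockets [[0.5362415625963811, -0.16226413316674912, 0.012], [0.5461977218217995, -0.09904329092719874, 0.012], [0.5561538810472177, -0.03582244868764836, 0.012], [0.5661100402726361, 0.027398393551902017, 0.012]]
A cap centre [0.57   0.382  0.0558] [ 0.5 -0.7 -1.1  0. ]
    0.04 [0.5732 0.3889] 7.78 side box [239.4 180.7 257.1 201.7]
    0.052 [0.5707 0.3836] 1.33 side box [239.2 178.2 257.4 202.8]
    0.064 [0.5683 0.3784] 2.85 side box [239.  175.5 257.8 204. ]
jar1 rack [np.float64(-0.16881036230189655), np.float64(0.2890240395855899)]
jar2 rack [np.float64(-0.0658784185990233), np.float64(0.44857912400958605)]
t 0.6 tip in rack (mm) [-433.2  590.7  222.5] yaw to tool 77.36 F [ 0.1 -0.3 -0.1] grip 87.1 0.0
to [ -15. -262.  150.] dp mm: [np.float64(-852.7), np.float64(418.2), np.float64(72.5)]
```

```bash
python3 -m jog '[{"jaw":1,"dp":[0,0,0],"yaw":7},{"jaw":1,"dp":[0,0,0],"yaw":7},{"jaw":1,"dp":[0,0,0],"yaw":7},{"jaw":1,"dp":[0,0,0],"yaw":7},{"jaw":1,"dp":[0,0,0],"yaw":7},{"jaw":1,"dp":[0,0,0],"yaw":7},{"jaw":1,"dp":[0,0,0],"yaw":7},{"jaw":1,"dp":[0,0,0],"yaw":7},{"jaw":1,"dp":[0,0,0],"yaw":7},{"jaw":1,"dp":[0,0,0],"yaw":7}]' 20
python3 -m jog '[{"jaw":1,"dp":[0,0,0],"yaw":7},{"jaw":1,"dp":[0,0,0],"yaw":0.4},{"jaw":1,"dp":[-0.034,0.0172,0],"yaw":0},{"jaw":1,"dp":[-0.034,0.0172,0],"yaw":0},{"jaw":1,"dp":[-0.034,0.0172,0],"yaw":0},{"jaw":1,"dp":[-0.034,0.0172,0],"yaw":0},{"jaw":1,"dp":[-0.034,0.0172,0],"yaw":0},{"jaw":1,"dp":[-0.034,0.0172,0],"yaw":0},{"jaw":1,"dp":[-0.034,0.0172,0],"yaw":0},{"jaw":1,"dp":[-0.034,0.0172,0],"yaw":0}]'
python3 -m jog '[{"jaw":1,"dp":[-0.034,0.0172,0],"yaw":0},{"jaw":1,"dp":[-0.034,0.0172,0],"yaw":0},{"jaw":1,"dp":[-0.034,0.0172,0],"yaw":0},{"jaw":1,"dp":[-0.034,0.0172,0],"yaw":0},{"jaw":1,"dp":[-0.034,0.0172,0],"yaw":0},{"jaw":1,"dp":[-0.034,0.0172,0],"yaw":0},{"jaw":1,"dp":[-0.034,0.0172,0],"yaw":0},{"jaw":1,"dp":[-0.034,0.0172,0],"yaw":0},{"jaw":1,"dp":[-0.034,0.0172,0],"yaw":0},{"jaw":1,"dp":[-0.034,0.0172,0],"yaw":0}]'
python3 -m jog '[{"jaw":1,"dp":[-0.034,0.0172,0],"yaw":0},{"jaw":1,"dp":[-0.034,0.0172,0],"yaw":0},{"jaw":1,"dp":[-0.034,0.0172,0],"yaw":0},{"jaw":1,"dp":[-0.034,0.0172,0],"yaw":0},{"jaw":1,"dp":[-0.034,0.0172,0],"yaw":0},{"jaw":1,"dp":[-0.034,0.0172,0],"yaw":0},{"jaw":1,"dp":[-0.034,0.0172,0],"yaw":0},{"jaw":1,"dp":[0,0,0.02],"yaw":0},{"jaw":1,"dp":[0,0,0.02],"yaw":0},{"jaw":1,"dp":[0,0,0],"yaw":0}]'
python3 go.py -2 -260 62
```

```text
time: 1.43
eef_pos: [0.23, 0.5812, 0.2923]
orientation: [180.0, -0.0, 88.1]
contact_force: [0.1, -0.4, 0.6]
grip_width: 0.324
finger_force: 0.0
time: 2.27
eef_pos: [0.3235, 0.2894, 0.2925]
orientation: [180.0, -0.0, 81.3]
contact_force: [1.8, 0.7, 0.5]
grip_width: 0.003
finger_force: 0.0
time: 3.1
eef_pos: [0.4404, -0.0738, 0.2926]
orientation: [179.9, 0.0, 81.2]
contact_force: [0.2, 0.9, 0.2]
grip_width: 0.008
finger_force: 0.0
time: 3.93
eef_pos: [0.5201, -0.3251, 0.2473]
orientation: [-179.6, -0.2, 81.1]
contact_force: [-1.4, 0.8, -2.0]
grip_width: 0.007
finger_force: 0.0
t 3.93 tip in rack (mm) [  -5.7 -259.4  177.6] yaw to tool 0.08 F [-1.4  0.8 -2. ] grip 0.6 0.0
to [  -2. -260.   62.] dp mm: [np.float64(-0.6), np.float64(3.7), np.float64(115.6)]
```

```bash
python3 -m jog '[{"jaw":1,"dp":[0,0.004,0.02],"yaw":0},{"jaw":1,"dp":[0,0,0.02],"yaw":0},{"jaw":1,"dp":[0,0,0.02],"yaw":0},{"jaw":1,"dp":[0,0,0.015],"yaw":0},{"jaw":1,"dp":[0,0,0.01],"yaw":0},{"jaw":1,"dp":[0,0,0],"yaw":0},{"jaw":1,"dp":[0,0,0],"yaw":0},{"jaw":1,"dp":[0,0,0],"yaw":0},{"jaw":1,"dp":[0,0,0],"yaw":0},{"jaw":1,"dp":[0,0,0],"yaw":0}]'
python3 go.py -2 -260 62
python3 - <<'E'
from workcell import arm;import cv2
from h import *
a=arm.camera("side")["color"][190:390,330:470,::-1];cv2.imwrite("pics/s1.png",cv2.resize(a,None,fx=3,fy=3,interpolation=cv2.INTER_CUBIC))
p=arm.get_obs()["eef_pos"];p[2]-=.0697;q=proj("side",p)[0];print("tip px crop",(q-[330,190])*3)
E
```

```text
time: 4.77
eef_pos: [0.5265, -0.3267, 0.1687]
orientation: [179.9, 0.1, 81.0]
contact_force: [0.4, -0.3, -0.2]
grip_width: 0.002
finger_force: 0.0
t 4.77 tip in rack (mm) [   0.9 -259.9   99. ] yaw to tool -0.02 F [ 0.4 -0.3 -0.2] grip 0.2 0.0
to [  -2. -260.   62.] dp mm: [np.float64(-0.1), np.float64(-2.9), np.float64(37.0)]
tip px crop [301.66577425 409.73598041]
```

View pics/s1.png

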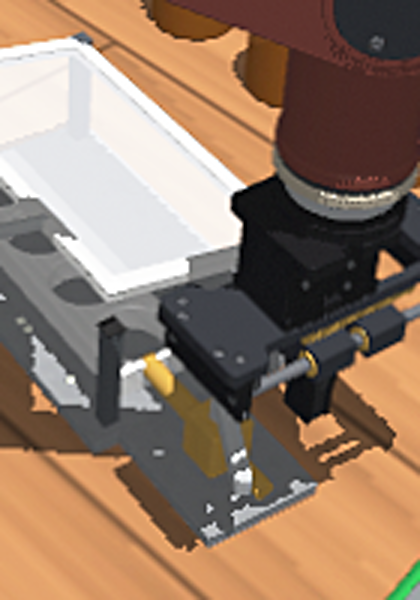

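The crop shows the closed fingers at about (312,412), on the far side of the lever, whose tip is at (243,480). The projected fingertip is within about 10 crop pixels, so the calibration holds. Now I go down and push the lever shut along its arc.

```bash
python3 -m jog '[{"jaw":1,"dp":[0,0,0.012],"yaw":0},{"jaw":1,"dp":[0,0,0.012],"yaw":0},{"jaw":1,"dp":[0,0,0.01],"yaw":0},{"jaw":1,"dp":[0,0,0],"yaw":0},{"jaw":1,"dp":[-0.001,-0.008,0],"yaw":0},{"jaw":1,"dp":[-0.001,-0.008,0],"yaw":0},{"jaw":1,"dp":[-0.001,-0.007,0],"yaw":0},{"jaw":1,"dp":[0.002,-0.009,0],"yaw":0},{"jaw":1,"dp":[0.002,-0.009,0],"yaw":0},{"jaw":1,"dp":[0,0,0],"yaw":0}]'
python3 -m jog '[{"jaw":1,"dp":[0.005,-0.008,0],"yaw":0},{"jaw":1,"dp":[0.006,-0.008,0],"yaw":0},{"jaw":1,"dp":[0.006,-0.006,0],"yaw":0},{"jaw":1,"dp":[0.007,-0.005,0],"yaw":0},{"jaw":1,"dp":[0.008,-0.004,0],"yaw":0},{"jaw":1,"dp":[0.007,-0.002,0],"yaw":0},{"jaw":1,"dp":[0.001,0,0],"yaw":0},{"jaw":1,"dp":[0,0,0],"yaw":0},{"jaw":1,"dp":[0,0,0],"yaw":0},{"jaw":1,"dp":[0,0,0],"yaw":0}]'
python3 go.py -73 -217 65
```

```text
time: 5.65
eef_pos: [0.4843, -0.3186, 0.1339]
orientation: [180.0, 0.0, 81.0]
contact_force: [0.2, 0.4, 0.5]
grip_width: 0.004
finger_force: 0.1
time: 6.48
eef_pos: [0.4588, -0.2759, 0.1335]
orientation: [180.0, 0.3, 81.0]
contact_force: [-1.4, -11.1, -1.7]
grip_width: 0.006
finger_force: 5.5
t 6.48 tip in rack (mm) [ -73.9 -220.3   63.8] yaw to tool -0.01 F [ -1.4 -11.1  -1.7] grip 0.6 5.5
to [ -73. -217.   65.] dp mm: [np.float64(3.3), np.float64(0.9), np.float64(-1.2)]
```

```bash
python3 -m jog '[{"jaw":1,"dp":[-0.015,0,0],"yaw":0},{"jaw":1,"dp":[-0.005,0,-0.03],"yaw":0},{"jaw":1,"dp":[0,0,-0.035],"yaw":0},{"jaw":0.4,"dp":[0.015,-0.003,-0.035],"yaw":0},{"jaw":0.4,"dp":[0.035,-0.005,-0.02],"yaw":0},{"jaw":0.4,"dp":[0.038,-0.005,0],"yaw":0},{"jaw":0.4,"dp":[0.038,-0.005,0],"yaw":0},{"jaw":0.4,"dp":[0.038,-0.005,0],"yaw":0},{"jaw":0.4,"dp":[0.038,-0.005,0],"yaw":0},{"jaw":0.4,"dp":[0.038,-0.004,0],"yaw":0}]'
python3 go.py -106 0 165
```

```text
time: 7.32
eef_pos: [0.4607, -0.0499, 0.2528]
orientation: [-179.9, -0.0, 81.0]
contact_force: [0.5, 0.6, -0.2]
grip_width: 0.294
finger_force: 0.0
t 7.32 tip in rack (mm) [-107.1    3.3  183.1] yaw to tool -0.05 F [ 0.5  0.6 -0.2] grip 25.6 0.0
to [-106.    0.  165.] dp mm: [np.float64(-3.3), np.float64(1.1), np.float64(18.1)]
```

```bash
python3 -m jog '[{"jaw":0.4,"dp":[-0.003,0.001,0.01],"yaw":0},{"jaw":0.4,"dp":[0,0,0.01],"yaw":0},{"jaw":0.4,"dp":[0,0,0],"yaw":0},{"jaw":0.4,"dp":[0,0,0],"yaw":0},{"jaw":0.4,"dp":[0,0,0],"yaw":0},{"jaw":0.4,"dp":[0,0,0],"yaw":0},{"jaw":0.4,"dp":[0,0,0],"yaw":0},{"jaw":0.4,"dp":[0,0,0],"yaw":0},{"jaw":0.4,"dp":[0,0,0],"yaw":0},{"jaw":0.4,"dp":[0,0,0],"yaw":0}]'
python3 go.py -106 0 134
python3 - <<'E'
from workcell import arm;import cv2
from h import *
a=arm.camera("side")["color"][170:370,270:450,::-1];cv2.imwrite("pics/s2.png",cv2.resize(a,None,fx=3,fy=3,interpolation=cv2.INTER_CUBIC))
p=arm.get_obs()["eef_pos"];p[2]-=.0697;q=proj("side",p)[0];print("tip px crop",(q-[270,170])*3)
E
```

```text
time: 8.15
eef_pos: [0.4625, -0.0552, 0.2334]
orientation: [180.0, 0.0, 81.0]
contact_force: [-0.1, 0.1, 0.1]
grip_width: 0.3
finger_force: 0.0
t 8.15 tip in rack (mm) [-104.5   -1.7  163.7] yaw to tool -0.06 F [-0.1  0.1  0.1] grip 26.1 0.0
to [-106.    0.  134.] dp mm: [np.float64(1.7), np.float64(-1.5), np.float64(29.7)]
tip px crop [130.38282116 220.41718409]
```

View pics/s2.png

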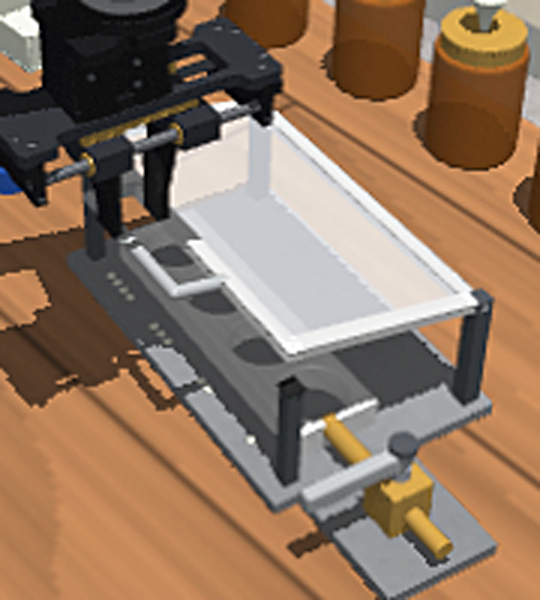

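The lever now points at the robot, so the stopcock is shut. The fingertips at (112,233) and (158,213) straddle the bar line, with the bar's middle near (136,243). I go down and grip.

```bash
python3 -m jog '[{"jaw":0.4,"dp":[0,-0.001,0.01],"yaw":0},{"jaw":0.4,"dp":[0,0,0.01],"yaw":0},{"jaw":0.4,"dp":[0,0,0.009],"yaw":0},{"jaw":0.4,"dp":[0,0,0],"yaw":0},{"jaw":1,"dp":[0,0,0],"yaw":0},{"jaw":1,"dp":[0,0,0],"yaw":0},{"jaw":1,"dp":[0,0,0],"yaw":0},{"jaw":1,"dp":[0,0,0],"yaw":0},{"jaw":1,"dp":[0,0,0],"yaw":0},{"jaw":1,"dp":[0,0,0],"yaw":0}]' 20
python3 go.py -106 0 134
```

```text
time: 9.03
eef_pos: [0.4615, -0.0549, 0.2046]
orientation: [180.0, 0.0, 81.0]
contact_force: [-1.6, 0.8, 1.4]
grip_width: 0.106
finger_force: 20.0
t 9.03 tip in rack (mm) [-105.6   -1.5  134.9] yaw to tool -0.04 F [-1.6  0.8  1.4] grip 9.2 20.0
to [-106.    0.  134.] dp mm: [np.float64(1.5), np.float64(-0.4), np.float64(0.9)]
```

```bash
python3 -m jog '[{"jaw":1,"dp":[0,0.0038,-0.0155],"yaw":0},{"jaw":1,"dp":[0,0.005,-0.0152],"yaw":0},{"jaw":1,"dp":[0,0.0062,-0.0147],"yaw":0},{"jaw":1,"dp":[0,0.0074,-0.0142],"yaw":0},{"jaw":1,"dp":[0,0.0085,-0.0135],"yaw":0},{"jaw":1,"dp":[0,0.0095,-0.0128],"yaw":0},{"jaw":1,"dp":[0,0,0],"yaw":0},{"jaw":1,"dp":[0,0,0],"yaw":0},{"jaw":1,"dp":[0,0,0],"yaw":0},{"jaw":1,"dp":[0,0,0],"yaw":0}]' 
python3 go.py -75 0 208.4
```

```text
time: 9.87
eef_pos: [0.4991, -0.0608, 0.2911]
orientation: [-179.6, 0.0, 81.0]
contact_force: [-15.3, 2.8, 13.0]
grip_width: 0.108
finger_force: 20.0
t 9.87 tip in rack (mm) [-67.5  -1.5 221.4] yaw to tool -0.02 F [-15.3   2.8  13. ] grip 9.4 20.0
to [-75.    0.  208.4] dp mm: [np.float64(1.5), np.float64(-7.5), np.float64(13.0)]
```

```bash
python3 -m jog '[{"jaw":1,"dp":[0,-0.002,-0.0018],"yaw":0},{"jaw":1,"dp":[0,0.0106,-0.012],"yaw":0},{"jaw":1,"dp":[0,0.0115,-0.0111],"yaw":0},{"jaw":1,"dp":[0,0.0123,-0.0102],"yaw":0},{"jaw":1,"dp":[0,0.0131,-0.0092],"yaw":0},{"jaw":1,"dp":[0,0.0138,-0.0081],"yaw":0},{"jaw":1,"dp":[0,0.0144,-0.007],"yaw":0},{"jaw":1,"dp":[0,0,0],"yaw":0},{"jaw":1,"dp":[0,0,0],"yaw":0},{"jaw":1,"dp":[0,0,0],"yaw":0}]' 
python3 go.py 7 0 281
```

```text
time: 10.7
eef_pos: [0.5751, -0.0729, 0.3531]
orientation: [179.7, 0.0, 81.0]
contact_force: [-5.0, 0.9, 13.3]
grip_width: 0.104
finger_force: 20.0
t 10.7 tip in rack (mm) [  9.5  -1.7 283.4] yaw to tool -0.04 F [-5.   0.9 13.3] grip 9.1 20.0
to [  7.   0. 281.] dp mm: [np.float64(1.7), np.float64(-2.5), np.float64(2.4)]
```

```bash
python3 -m jog '[{"jaw":1,"dp":[0,0.0149,-0.0075],"yaw":0},{"jaw":1,"dp":[0,0.0153,-0.0046],"yaw":0},{"jaw":1,"dp":[0,0.0156,-0.0033],"yaw":0},{"jaw":1,"dp":[0,0.0159,-0.0021],"yaw":0},{"jaw":1,"dp":[0,0.016,-0.0008],"yaw":0},{"jaw":1,"dp":[0,0.016,0.0005],"yaw":0},{"jaw":1,"dp":[0,0.0159,0.0017],"yaw":0},{"jaw":1,"dp":[0,0.0157,0.003],"yaw":0},{"jaw":1,"dp":[0,0.002,0],"yaw":0},{"jaw":1,"dp":[0,0,0],"yaw":0}]' 
python3 go.py 135.4 0 290.5
```

```text
time: 11.53
eef_pos: [0.7005, -0.0928, 0.3627]
orientation: [180.0, 0.0, 81.0]
contact_force: [-0.2, -1.3, 0.1]
grip_width: 0.103
finger_force: 20.0
t 11.53 tip in rack (mm) [136.5  -1.9 293. ] yaw to tool -0.04 F [-0.2 -1.3  0.1] grip 9.0 20.0
to [135.4   0.  290.5] dp mm: [np.float64(1.9), np.float64(-1.1), np.float64(2.5)]
```

```bash
python3 -m jog '[{"jaw":0.3,"dp":[0,0,0],"yaw":0},{"jaw":0.3,"dp":[0,0,0],"yaw":0},{"jaw":0.3,"dp":[0,0,-0.02],"yaw":0},{"jaw":0.3,"dp":[0,0,-0.03],"yaw":0},{"jaw":-1,"dp":[0.028,-0.02,0],"yaw":0},{"jaw":-1,"dp":[0.028,-0.03,0],"yaw":0},{"jaw":-1,"dp":[0.028,-0.03,0],"yaw":0},{"jaw":-1,"dp":[0.028,-0.03,0],"yaw":0},{"jaw":-1,"dp":[0.028,-0.03,0],"yaw":0},{"jaw":-1,"dp":[0.028,-0.03,0],"yaw":0}]' 
python3 -m jog '[{"jaw":-1,"dp":[0.028,-0.03,0],"yaw":0},{"jaw":-1,"dp":[0.028,-0.03,0],"yaw":0},{"jaw":-1,"dp":[0.028,-0.03,0.01],"yaw":0},{"jaw":-1,"dp":[0.028,-0.03,0.03],"yaw":0},{"jaw":-1,"dp":[0.011,-0.015,0.035],"yaw":0},{"jaw":-1,"dp":[0,0,0.035],"yaw":0},{"jaw":-1,"dp":[0,0,0.035],"yaw":0},{"jaw":-1,"dp":[0,0,0.035],"yaw":0},{"jaw":-1,"dp":[0,0,0.03],"yaw":0},{"jaw":-1,"dp":[0,0,0],"yaw":0}]' 
python3 go.py -169 289 80
python3 - <<'E'
from workcell import arm;import cv2,numpy as np
a=arm.camera("side")["color"][:,:,::-1];t=arm.camera("top")["color"][:,:,::-1]
cv2.imwrite("pics/side1.png",a);cv2.imwrite("pics/top1.png",t)
o=np.hstack([cv2.resize(a[110:380,190:450],(400,415)),cv2.resize(t[140:300,90:490],(400,160))[:0].repeat(1,0).reshape(0,400,3) if 0 else cv2.resize(t[100:308,90:290],(400,415))]);cv2.imwrite("pics/c3.png",o)
for n in("side","top"):
  print(n,[([round(v) for v in d["box"]],round(d["confidence"],2)) for d in arm.boxes_of(n,"jar1")])
E
```

```text
time: 12.37
eef_pos: [0.5565, 0.1012, 0.4126]
orientation: [180.0, -0.0, 81.0]
contact_force: [-0.3, 0.4, 0.1]
grip_width: 0.719
finger_force: 0.0
time: 13.2
eef_pos: [0.4447, 0.235, 0.2015]
orientation: [-179.4, 0.3, 81.0]
contact_force: [-2.0, 0.3, -2.2]
grip_width: 1.004
finger_force: 0.0
t 13.2 tip in rack (mm) [-167.2  282.2  131.8] yaw to tool -0.02 F [-2.   0.3 -2.2] grip 87.3 0.0
to [-169.  289.   80.] dp mm: [np.float64(6.8), np.float64(-1.8), np.float64(51.8)]
side [([224, 221, 247, 246], 0.79), ([264, 214, 285, 235], 0.73), ([242, 178, 261, 200], 0.71), ([226, 167, 243, 187], 0.51), ([361, 389, 392, 424], 0.25)]
top [([151, 203, 177, 227], 0.75), ([111, 208, 138, 227], 0.73), ([226, 268, 240, 284], 0.6), ([228, 224, 246, 244], 0.57), ([175, 236, 198, 246], 0.39)]
```

View pics/c3.png

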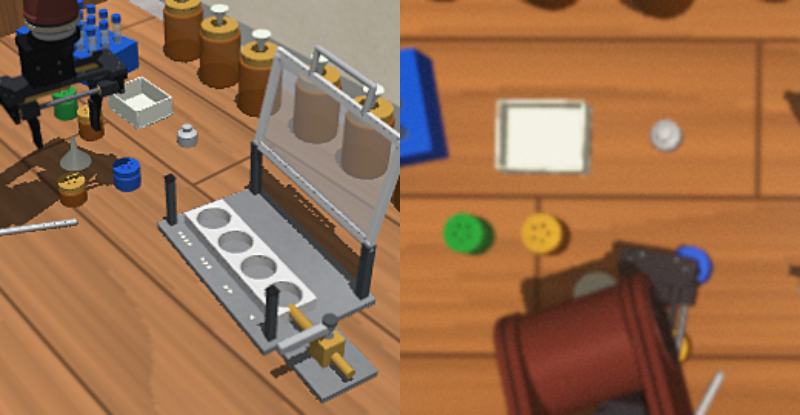

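The cover stands fully back and the pockets are open in the side crop. Jar1 at crop (72,188) is unmoved, with the fingers above it. Now I go down to grip the upper part of jar1, and meanwhile re-measure the pockets from the open view.

```bash
python3 -m jog '[{"jaw":-1,"dp":[0.007,-0.002,0.015],"yaw":0},{"jaw":-1,"dp":[0,0,0.02],"yaw":0},{"jaw":-1,"dp":[0,0,0.02],"yaw":0},{"jaw":-1,"dp":[0,0,0.02],"yaw":0},{"jaw":-1,"dp":[0,0,0.015],"yaw":0},{"jaw":-1,"dp":[0,0,0.01],"yaw":0},{"jaw":-1,"dp":[0,0,0.005],"yaw":0},{"jaw":-1,"dp":[0,0,0],"yaw":0},{"jaw":-1,"dp":[0,0,0],"yaw":0},{"jaw":-1,"dp":[0,0,0],"yaw":0}]' 15
python3 go.py -169 289 26
python3 - <<'E'
from h import *
r=np.load("rack.npy");t=cv2.imread("pics/top1.png");s=cv2.imread("pics/side1.png")
a=cv2.resize(t[165:290,285:495],None,fx=3.8,fy=3.8,interpolation=cv2.INTER_CUBIC)
P=rack2w(r,[(-.015,y,.034) for y in(-.096,-.032,.032,.096)])
th=np.linspace(0,6.28,60)
for p in P:
    q=(proj("top",p+np.c_[.026*np.cos(th),.026*np.sin(th),0*th])-[285,165])*3.8
    cv2.polylines(a,[q.astype(int)],True,(0,0,255),1)
b=cv2.resize(s[230:370,290:430],None,fx=3.4,fy=3.4,interpolation=cv2.INTER_CUBIC)[:,:476]
for p in P:
    q=(proj("side",p+np.c_[.026*np.cos(th),.026*np.sin(th),0*th])-[290,230])*3.4
    cv2.polylines(b,[q.astype(int)],True,(0,0,255),1)
cv2.imwrite("pics/p1.png",a);cv2.imwrite("pics/p2.png",b)
E
```

```text
time: 14.23
eef_pos: [0.4492, 0.2439, 0.1047]
orientation: [179.9, -0.1, 81.0]
contact_force: [0.8, -0.4, -0.4]
grip_width: 0.999
finger_force: 0.0
t 14.23 tip in rack (mm) [-164.1  291.7   35. ] yaw to tool -0.05 F [ 0.8 -0.4 -0.4] grip 86.9 0.0
to [-169.  289.   26.] dp mm: [np.float64(-2.7), np.float64(-4.9), np.float64(9.0)]
```

View pics/p1.png

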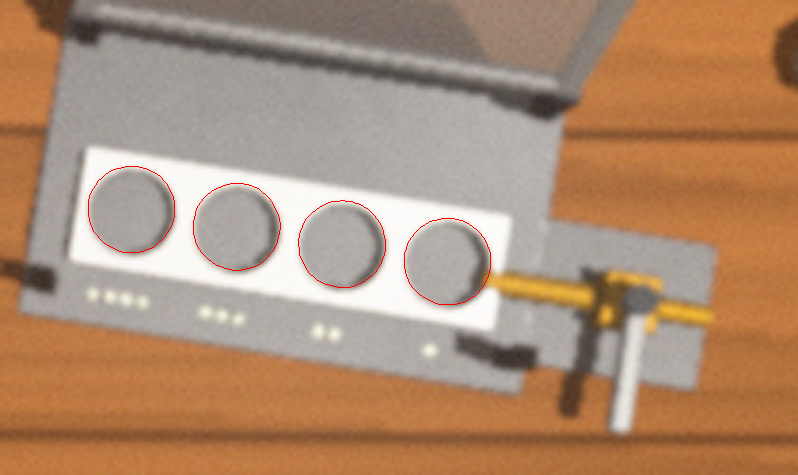

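View pics/p2.png

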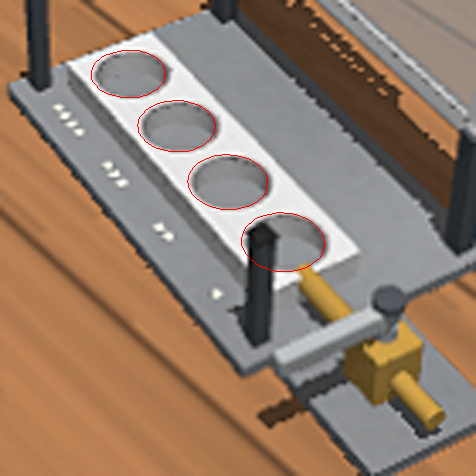

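The predicted pocket rims (red) overlay the pockets within about 1 mm in both views: top crop (447,262) for pocket 1 to (131,210) for pocket 4. Now I grip jar1.

```bash
python3 -m jog '[{"jaw":-1,"dp":[-0.0025,-0.005,0.004],"yaw":0},{"jaw":-1,"dp":[0,0,0.005],"yaw":0},{"jaw":-1,"dp":[0,0,0],"yaw":0},{"jaw":-1,"dp":[0,0,0],"yaw":0},{"jaw":1,"dp":[0,0,0],"yaw":0},{"jaw":1,"dp":[0,0,0],"yaw":0},{"jaw":1,"dp":[0,0,0],"yaw":0},{"jaw":1,"dp":[0,0,0],"yaw":0},{"jaw":1,"dp":[0,0,0],"yaw":0},{"jaw":1,"dp":[0,0,0],"yaw":0}]' 15
python3 go.py -169 289 26
python3 -m jog '[{"jaw":1,"dp":[0,0,0],"yaw":0},{"jaw":1,"dp":[0,0,0],"yaw":0},{"jaw":1,"dp":[0,0,-0.01],"yaw":0},{"jaw":1,"dp":[0,0,-0.02],"yaw":0},{"jaw":1,"dp":[0,0,-0.03],"yaw":0},{"jaw":1,"dp":[0,0,-0.03],"yaw":0},{"jaw":1,"dp":[0,0,-0.03],"yaw":0},{"jaw":1,"dp":[0,0,0],"yaw":0},{"jaw":1,"dp":[0,0,0],"yaw":0},{"jaw":1,"dp":[0,0,0],"yaw":0}]' 15
python3 go.py -15 -96 150
```

```text
time: 15.07
eef_pos: [0.4428, 0.2418, 0.0942]
orientation: [180.0, -0.0, 81.0]
contact_force: [0.6, 0.5, -0.0]
grip_width: 0.626
finger_force: 0.0
t 15.07 tip in rack (mm) [-170.2  288.6   24.5] yaw to tool -0.04 F [ 0.6  0.5 -0. ] grip 54.5 0.0
to [-169.  289.   26.] dp mm: [np.float64(0.4), np.float64(1.2), np.float64(-1.5)]
time: 15.9
eef_pos: [0.4425, 0.2417, 0.2142]
orientation: [-180.0, 0.0, 81.0]
contact_force: [0.2, -0.5, -0.8]
grip_width: 0.523
finger_force: 15.0
t 15.9 tip in rack (mm) [-170.5  288.5  144.5] yaw to tool -0.04 F [ 0.2 -0.5 -0.8] grip 45.5 15.0
to [-15. -96. 150.] dp mm: [np.float64(-384.5), np.float64(155.5), np.float64(-5.5)]
```

```bash
python3 -m jog '[{"jaw":1,"dp":[-0.015,0.006,0],"yaw":0},{"jaw":1,"dp":[-0.03,0.012,0],"yaw":0},{"jaw":1,"dp":[-0.03,0.012,0],"yaw":0},{"jaw":1,"dp":[-0.03,0.012,0],"yaw":0},{"jaw":1,"dp":[-0.03,0.012,0],"yaw":0},{"jaw":1,"dp":[-0.03,0.012,0],"yaw":0},{"jaw":1,"dp":[-0.03,0.012,0],"yaw":0},{"jaw":1,"dp":[-0.03,0.012,0],"yaw":0},{"jaw":1,"dp":[-0.03,0.012,0],"yaw":0},{"jaw":1,"dp":[-0.03,0.012,0],"yaw":0}]'
python3 -m jog '[{"jaw":1,"dp":[-0.03,0.0125,0],"yaw":0},{"jaw":1,"dp":[-0.03,0.0125,0],"yaw":0},{"jaw":1,"dp":[-0.03,0.0125,0],"yaw":0},{"jaw":1,"dp":[-0.0095,0.004,0.01],"yaw":0},{"jaw":1,"dp":[0,0,0.02],"yaw":0},{"jaw":1,"dp":[0,0,0.02],"yaw":0},{"jaw":1,"dp":[0,0,0.01],"yaw":0},{"jaw":1,"dp":[0,0,0],"yaw":0},{"jaw":1,"dp":[0,0,0],"yaw":0},{"jaw":1,"dp":[0,0,0],"yaw":0}]'
python3 go.py -15 -96 36.5
python3 - <<'E'
from workcell import arm
from h import *
a=arm.camera("side")["color"][:,:,::-1].copy()
r=np.load("rack.npy");o=arm.get_obs()["eef_pos"];zt=o[2]-.0697
f=3.5;x0,y0=290,200
b=cv2.resize(a[y0:y0+165,x0:x0+150],None,fx=f,fy=f,interpolation=cv2.INTER_CUBIC)
th=np.linspace(0,6.28,60)
p=rack2w(r,(-.015,-.096,.034))[0]
for c,z,R,col in((p,.034,.026,(0,0,255)),(o,zt-.0245,.023,(0,255,0)),(o,zt+.0155,.023,(0,255,0))):
    q=(proj("side",np.c_[c[0]+R*np.cos(th),c[1]+R*np.sin(th),0*th+z])-[x0,y0])*f
    cv2.polylines(b,[q.astype(int)],True,col,1)
cv2.imwrite("pics/j1.png",b)
E
```

```text
time: 16.73
eef_pos: [0.5097, -0.0588, 0.2122]
orientation: [-179.8, -0.0, 81.0]
contact_force: [0.0, 0.6, -1.3]
grip_width: 0.521
finger_force: 15.0
time: 17.57
eef_pos: [0.5366, -0.162, 0.1548]
orientation: [180.0, 0.0, 81.0]
contact_force: [0.2, 0.4, 0.2]
grip_width: 0.524
finger_force: 15.0
t 17.57 tip in rack (mm) [-14.6 -95.7  85.1] yaw to tool -0.01 F [0.2 0.4 0.2] grip 45.6 15.0
to [-15.  -96.   36.5] dp mm: [np.float64(-0.3), np.float64(-0.4), np.float64(48.6)]
```

View pics/j1.png

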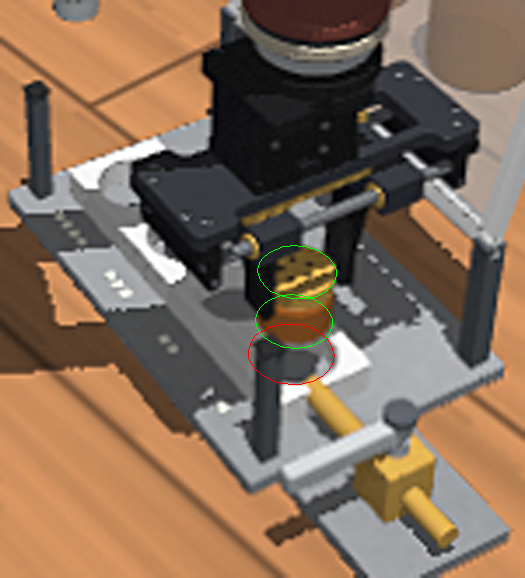

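The crop shows the held jar's cap at (303,268) over the pocket near (292,352), agreeing with the predicted outlines to about 1 to 2 mm. I lower it and watch the force.

```bash
python3 -m jog '[{"jaw":1,"dp":[0,0,0.01],"yaw":0},{"jaw":1,"dp":[0,0,0.01],"yaw":0},{"jaw":1,"dp":[0,0,0.006],"yaw":0},{"jaw":1,"dp":[0,0,0.003],"yaw":0},{"jaw":1,"dp":[0,0,0.002],"yaw":0},{"jaw":1,"dp":[0,0,0],"yaw":0},{"jaw":1,"dp":[0,0,0],"yaw":0},{"jaw":1,"dp":[0,0,0],"yaw":0},{"jaw":1,"dp":[0,0,0],"yaw":0},{"jaw":1,"dp":[0,0,0],"yaw":0}]'
python3 go.py -15 -96 36.5
```

```text
time: 18.45
eef_pos: [0.5365, -0.1624, 0.1236]
orientation: [180.0, 0.0, 81.0]
contact_force: [-0.4, 0.1, -0.4]
grip_width: 0.528
finger_force: 15.0
t 18.45 tip in rack (mm) [-14.7 -96.1  53.9] yaw to tool -0.04 F [-0.4  0.1 -0.4] grip 46.0 15.0
to [-15.  -96.   36.5] dp mm: [np.float64(0.1), np.float64(-0.3), np.float64(17.4)]
```

No contact 5 mm into the pocket, so I continue to the floor and release.

```bash
python3 -m jog '[{"jaw":1,"dp":[0,0,0.006],"yaw":0},{"jaw":1,"dp":[0,0,0.005],"yaw":0},{"jaw":1,"dp":[0,0,0.003],"yaw":0},{"jaw":1,"dp":[0,0,0.002],"yaw":0},{"jaw":1,"dp":[0,0,0.001],"yaw":0},{"jaw":1,"dp":[0,0,0],"yaw":0},{"jaw":1,"dp":[0,0,0],"yaw":0},{"jaw":1,"dp":[0,0,0],"yaw":0},{"jaw":1,"dp":[0,0,0],"yaw":0},{"jaw":1,"dp":[0,0,0],"yaw":0}]'
python3 go.py -15 -96 36.5
```

```text
time: 19.28
eef_pos: [0.5362, -0.1622, 0.1062]
orientation: [-180.0, -0.0, 81.0]
contact_force: [-3.0, 1.4, 3.4]
grip_width: 0.523
finger_force: 15.0
t 19.28 tip in rack (mm) [-15.  -96.   36.5] yaw to tool -0.04 F [-3.   1.4  3.4] grip 45.5 15.0
to [-15.  -96.   36.5] dp mm: [np.float64(-0.0), np.float64(0.0), np.float64(0.0)]
```

```bash
python3 -m jog '[{"jaw":-0.6,"dp":[0,0,0],"yaw":0},{"jaw":-0.6,"dp":[0,0,0],"yaw":0},{"jaw":-0.6,"dp":[0,0,0],"yaw":0},{"jaw":-0.6,"dp":[0,0,0],"yaw":0},{"jaw":-0.6,"dp":[0,0,-0.01],"yaw":0},{"jaw":-0.6,"dp":[0,0,-0.02],"yaw":0},{"jaw":-0.6,"dp":[0,0,-0.03],"yaw":0},{"jaw":-1,"dp":[0,0,-0.03],"yaw":0},{"jaw":-1,"dp":[0,0,-0.025],"yaw":0},{"jaw":-1,"dp":[0.03,0,0],"yaw":0}]'
python3 -m jog '[{"jaw":-1,"dp":[0.038,-0.0035,0],"yaw":0},{"jaw":-1,"dp":[0.038,-0.0035,0],"yaw":0},{"jaw":-1,"dp":[0.038,-0.0035,0],"yaw":0},{"jaw":-1,"dp":[0.038,-0.0035,0],"yaw":0},{"jaw":-1,"dp":[0.038,-0.0035,0],"yaw":0},{"jaw":-1,"dp":[0.038,-0.0035,0],"yaw":0},{"jaw":-1,"dp":[0.038,-0.0035,0],"yaw":0},{"jaw":-1,"dp":[0.038,-0.0035,0],"yaw":0},{"jaw":-1,"dp":[0,0,0],"yaw":0},{"jaw":-1,"dp":[0,0,0],"yaw":0}]'
python3 go.py -66 448.5 36
python3 - <<'E'
from workcell import arm
from h import *
t=arm.camera("top")["color"][:,:,::-1];s=arm.camera("side")["color"][:,:,::-1]
cv2.imwrite("pics/top2.png",t);cv2.imwrite("pics/side2.png",s)
o=np.hstack([cv2.resize(t[150:290,95:480],(560,204)),np.zeros((204,0,3),np.uint8)])
b=cv2.resize(s[140:360,200:440],(436,400))
c=np.zeros((604,560,3),np.uint8);c[:204]=o;c[204:,:436]=b
cv2.imwrite("pics/c4.png",c)
for n in("side","top"):
  print(n,[([round(v) for v in d["box"]],round(d["confidence"],2)) for d in arm.boxes_of(n,"jar2")])
r=np.load("rack.npy");p=rack2w(r,(-.015,-.096,.012))[0]
print("pred jar1 in pocket side/top",cbox("side",p[0],p[1],.04,.012).round(),cbox("top",p[0],p[1],.04,.012).round(),"pred jar2",cbox("side",.5707,.3836,.052).round(),cbox("top",.5707,.3836,.052).round())
E
```

```text
time: 20.12
eef_pos: [0.544, -0.1372, 0.2289]
orientation: [179.3, 0.3, 80.8]
contact_force: [0.4, -1.3, 0.8]
grip_width: 0.94
finger_force: 0.0
time: 20.95
eef_pos: [0.5606, 0.174, 0.2218]
orientation: [180.0, -0.0, 81.2]
contact_force: [-0.5, 0.4, 0.2]
grip_width: 1.001
finger_force: 0.0
t 20.95 tip in rack (mm) [-43.2 240.  152.1] yaw to tool 0.19 F [-0.5  0.4  0.2] grip 87.1 0.0
to [-66.  448.5  36. ] dp mm: [np.float64(208.5), np.float64(-22.8), np.float64(116.1)]
side [([225, 166, 243, 190], 0.9), ([264, 214, 284, 236], 0.79), ([244, 177, 259, 198], 0.71), ([360, 285, 384, 308], 0.52)]
top [([150, 202, 176, 226], 0.88), ([111, 208, 138, 227], 0.74), ([388, 227, 415, 244], 0.6)]
pred jar1 in pocket side/top [362. 288. 385. 316.] [392. 223. 414. 244.] pred jar2 [239. 178. 257. 203.] [152. 206. 177. 228.]
```

View pics/c4.png

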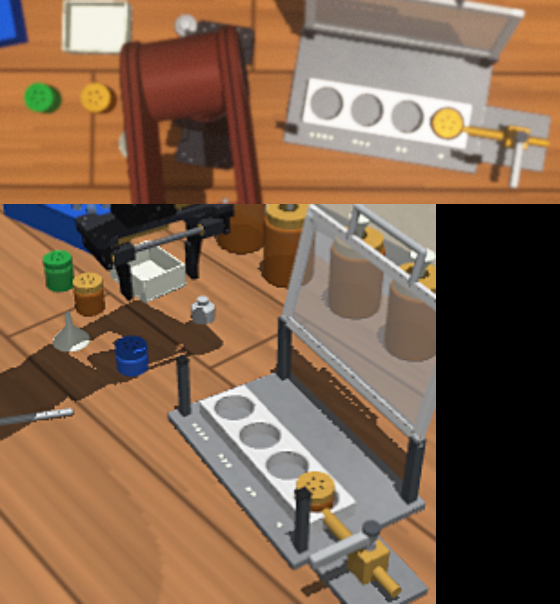

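Jar1 sits in pocket 1, at crop (447,122) in the top view and (315,490) in the side view. I check whether jar2 moved by comparing its cap centroid before and now.

Run:
```python
from h import *
for n,(x0,x1,y0,y1) in(("top",(135,190,195,245)),("side",(238,262,170,208))):
  for k in"02":
    im=cv2.imread(f"pics/{n}{k}.png")[y0:y1,x0:x1];h=cv2.cvtColor(im,cv2.COLOR_BGR2HSV)
    m=(h[...,0]>12)&(h[...,0]<26)&(h[...,1]>150)&(h[...,2]>140)
    m2=cv2.morphologyEx(m.astype(np.uint8),cv2.MORPH_OPEN,np.ones((3,3)))
    y,x=np.nonzero(m2);print(n,k,len(x),x.mean()+x0,y.mean()+y0,x.min()+x0,x.max()+x0,y.min()+y0,y.max()+y0)
```

```text
top 0 1875 160.01866666666666 220.21546666666666 135 189 195 244
top 2 1874 155.54215581643544 220.8393810032017 135 179 195 244
side 0 80 247.8 181.4375 240 255 178 185
side 2 92 247.7826086956522 181.47826086956522 240 255 178 185
```

```bash
python3 -m jog '[{"jaw":-0.75,"dp":[0.035,-0.004,0],"yaw":0},{"jaw":-0.75,"dp":[0.035,-0.004,0],"yaw":0},{"jaw":-0.75,"dp":[0.035,-0.004,0],"yaw":0},{"jaw":-0.75,"dp":[0.035,-0.004,0],"yaw":0},{"jaw":-0.75,"dp":[0.035,-0.004,0],"yaw":0},{"jaw":-0.75,"dp":[0.0335,-0.003,0.01],"yaw":0},{"jaw":-0.75,"dp":[0,0,0.03],"yaw":0},{"jaw":-0.75,"dp":[0,0,0.03],"yaw":0},{"jaw":-0.75,"dp":[0,0,0],"yaw":0},{"jaw":-0.75,"dp":[0,0,0],"yaw":0}]'
python3 go.py -66 448.5 28
```

```text
time: 21.98
eef_pos: [0.5697, 0.3795, 0.1488]
orientation: [-179.7, 0.2, 80.9]
contact_force: [-0.0, 0.2, 0.6]
grip_width: 0.878
finger_force: 0.0
t 21.98 tip in rack (mm) [-66.2 444.3  79.1] yaw to tool -0.14 F [-0.   0.2  0.6] grip 76.4 0.0
to [-66.  448.5  28. ] dp mm: [np.float64(4.2), np.float64(0.2), np.float64(51.1)]
```

```bash
python3 -m jog '[{"jaw":-0.75,"dp":[0,0,0],"yaw":0},{"jaw":-0.75,"dp":[0,0,0.015],"yaw":0},{"jaw":-0.75,"dp":[0,0,0.015],"yaw":0},{"jaw":-0.75,"dp":[0,0,0.012],"yaw":0},{"jaw":-0.75,"dp":[0,0,0.006],"yaw":0},{"jaw":-0.75,"dp":[0,0,0],"yaw":0},{"jaw":-0.75,"dp":[0,0,0],"yaw":0},{"jaw":-0.75,"dp":[0,0,0],"yaw":0},{"jaw":-0.75,"dp":[0,0,0],"yaw":0},{"jaw":-0.75,"dp":[0,0,0],"yaw":0}]'
python3 go.py -66 448.5 28
```

```text
time: 22.82
eef_pos: [0.5711, 0.3818, 0.1041]
orientation: [179.9, -0.0, 81.0]
contact_force: [-0.2, -0.3, -0.5]
grip_width: 0.876
finger_force: 0.0
t 22.82 tip in rack (mm) [-65.2 446.9  34.4] yaw to tool -0.03 F [-0.2 -0.3 -0.5] grip 76.2 0.0
to [-66.  448.5  28. ] dp mm: [np.float64(1.6), np.float64(-0.8), np.float64(6.4)]
```

```bash
python3 -m jog '[{"jaw":-0.75,"dp":[0.0015,-0.001,0.006],"yaw":0},{"jaw":-0.75,"dp":[0,0,0],"yaw":0},{"jaw":-0.75,"dp":[0,0,0],"yaw":0},{"jaw":1,"dp":[0,0,0],"yaw":0},{"jaw":1,"dp":[0,0,0],"yaw":0},{"jaw":1,"dp":[0,0,0],"yaw":0},{"jaw":1,"dp":[0,0,0],"yaw":0},{"jaw":1,"dp":[0,0,0],"yaw":0},{"jaw":1,"dp":[0,0,0],"yaw":0},{"jaw":1,"dp":[0,0,0],"yaw":0}]' 15
python3 go.py -66 448.5 28
python3 -m jog '[{"jaw":1,"dp":[0,0,0],"yaw":0},{"jaw":1,"dp":[0,0,0],"yaw":0},{"jaw":1,"dp":[0,0,-0.01],"yaw":0},{"jaw":1,"dp":[0,0,-0.02],"yaw":0},{"jaw":1,"dp":[0,0,-0.03],"yaw":0},{"jaw":1,"dp":[0,0,-0.03],"yaw":0},{"jaw":1,"dp":[0,0,-0.035],"yaw":0},{"jaw":1,"dp":[0,0,0],"yaw":0},{"jaw":1,"dp":[0,0,0],"yaw":0},{"jaw":1,"dp":[0,0,0],"yaw":0}]' 15
python3 go.py -15 -32 150
```

```text
time: 23.65
eef_pos: [0.5701, 0.3832, 0.0973]
orientation: [180.0, -0.0, 81.0]
contact_force: [0.1, -0.2, 0.3]
grip_width: 0.524
finger_force: 15.0
t 23.65 tip in rack (mm) [-66.4 448.1  27.6] yaw to tool -0.04 F [ 0.1 -0.2  0.3] grip 45.6 15.0
to [-66.  448.5  28. ] dp mm: [np.float64(0.4), np.float64(0.4), np.float64(-0.4)]
time: 24.48
eef_pos: [0.5696, 0.3831, 0.2223]
orientation: [-180.0, 0.0, 81.0]
contact_force: [0.0, -0.3, -2.0]
grip_width: 0.524
finger_force: 15.0
t 24.48 tip in rack (mm) [-66.9 447.9 152.6] yaw to tool -0.03 F [ 0.  -0.3 -2. ] grip 45.5 15.0
to [-15. -32. 150.] dp mm: [np.float64(-479.9), np.float64(51.9), np.float64(2.6)]
```

```bash
python3 -m jog '[{"jaw":1,"dp":[-0.016,0.003,0],"yaw":0},{"jaw":1,"dp":[-0.032,0.0033,0],"yaw":0},{"jaw":1,"dp":[-0.032,0.0033,0],"yaw":0},{"jaw":1,"dp":[-0.032,0.0033,0],"yaw":0},{"jaw":1,"dp":[-0.032,0.0033,0],"yaw":0},{"jaw":1,"dp":[-0.032,0.0033,0],"yaw":0},{"jaw":1,"dp":[-0.032,0.0033,0],"yaw":0},{"jaw":1,"dp":[-0.032,0.0033,0],"yaw":0},{"jaw":1,"dp":[-0.032,0.0033,0],"yaw":0},{"jaw":1,"dp":[-0.032,0.0033,0],"yaw":0}]'
python3 -m jog '[{"jaw":1,"dp":[-0.032,0.0033,0],"yaw":0},{"jaw":1,"dp":[-0.032,0.0033,0],"yaw":0},{"jaw":1,"dp":[-0.032,0.0033,0],"yaw":0},{"jaw":1,"dp":[-0.032,0.0033,0],"yaw":0},{"jaw":1,"dp":[-0.032,0.0033,0],"yaw":0},{"jaw":1,"dp":[-0.016,0.003,0],"yaw":0},{"jaw":1,"dp":[0,0,0.025],"yaw":0},{"jaw":1,"dp":[0,0,0.025],"yaw":0},{"jaw":1,"dp":[0,0,0.01],"yaw":0},{"jaw":1,"dp":[0,0,0],"yaw":0}]'
python3 -m jog '[{"jaw":1,"dp":[0,0,0],"yaw":0},{"jaw":1,"dp":[0,0,0],"yaw":0},{"jaw":1,"dp":[0,0,0],"yaw":0},{"jaw":1,"dp":[0,0,0],"yaw":0},{"jaw":1,"dp":[0,0,0],"yaw":0},{"jaw":1,"dp":[0,0,0],"yaw":0},{"jaw":1,"dp":[0,0,0],"yaw":0},{"jaw":1,"dp":[0,0,0],"yaw":0},{"jaw":1,"dp":[0,0,0],"yaw":0},{"jaw":1,"dp":[0,0,0],"yaw":0}]'
python3 go.py -15 -32 39.6
python3 - <<'E'
from workcell import arm
from h import *
a=arm.camera("side")["color"][:,:,::-1].copy()
r=np.load("rack.npy");o=arm.get_obs()["eef_pos"];zt=o[2]-.0697
f=3.5;x0,y0=290,190
b=cv2.resize(a[y0:y0+165,x0:x0+150],None,fx=f,fy=f,interpolation=cv2.INTER_CUBIC)
th=np.linspace(0,6.28,60)
p=rack2w(r,(-.015,-.032,.034))[0]
for c,z,R,col in((p,.034,.026,(0,0,255)),(o,zt-.0276,.023,(0,255,0)),(o,zt+.0244,.023,(0,255,0))):
    q=(proj("side",np.c_[c[0]+R*np.cos(th),c[1]+R*np.sin(th),0*th+z])-[x0,y0])*f
    cv2.polylines(b,[q.astype(int)],True,col,1)
cv2.imwrite("pics/j2.png",b)
E
```

```text
time: 25.32
eef_pos: [0.553, 0.0764, 0.2199]
orientation: [-179.8, 0.0, 81.0]
contact_force: [-0.6, -0.1, -1.0]
grip_width: 0.524
finger_force: 15.0
time: 26.15
eef_pos: [0.5431, -0.0981, 0.1573]
orientation: [-179.5, -0.1, 81.0]
contact_force: [-1.0, 0.0, -1.3]
grip_width: 0.521
finger_force: 15.0
time: 26.98
eef_pos: [0.5465, -0.0991, 0.1622]
orientation: [-180.0, 0.0, 81.0]
contact_force: [0.4, 0.2, -0.5]
grip_width: 0.527
finger_force: 15.0
t 26.98 tip in rack (mm) [-14.7 -32.   92.5] yaw to tool -0.04 F [ 0.4  0.2 -0.5] grip 45.9 15.0
to [-15.  -32.   39.6] dp mm: [np.float64(0.0), np.float64(-0.3), np.float64(52.9)]
```

View pics/j2.png

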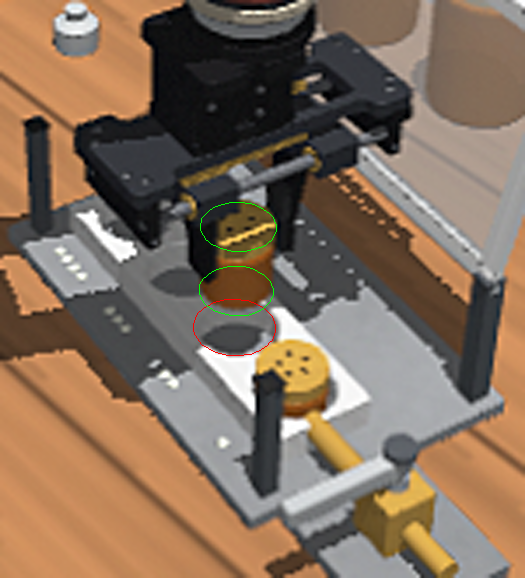

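The held jar2 has its cap at (240,222) over pocket 2 at about (236,330), matching the predicted outlines. Jar1 is upright in pocket 1 at (293,370). I lower it.

```bash
python3 -m jog '[{"jaw":1,"dp":[0,0,0.01],"yaw":0},{"jaw":1,"dp":[0,0,0.01],"yaw":0},{"jaw":1,"dp":[0,0,0.008],"yaw":0},{"jaw":1,"dp":[0,0,0.005],"yaw":0},{"jaw":1,"dp":[0,0,0.002],"yaw":0},{"jaw":1,"dp":[0,0,0],"yaw":0},{"jaw":1,"dp":[0,0,0],"yaw":0},{"jaw":1,"dp":[0,0,0],"yaw":0},{"jaw":1,"dp":[0,0,0],"yaw":0},{"jaw":1,"dp":[0,0,0],"yaw":0}]'
python3 go.py -15 -32 39.6
```

```text
time: 27.87
eef_pos: [0.5466, -0.1003, 0.1275]
orientation: [180.0, 0.1, 81.0]
contact_force: [-2.5, -4.6, 6.8]
grip_width: 0.528
finger_force: 15.0
t 27.87 tip in rack (mm) [-14.4 -33.2  57.8] yaw to tool -0.03 F [-2.5 -4.6  6.8] grip 45.9 15.0
to [-15.  -32.   39.6] dp mm: [np.float64(1.2), np.float64(-0.6), np.float64(18.2)]
```

Light contact: the jar touches the +y rim, and the force pushes the tool toward −y. I back up, shift 2.5 mm toward −y and retry.

```bash
python3 -m jog '[{"jaw":1,"dp":[0,0,-0.005],"yaw":0},{"jaw":1,"dp":[-0.0025,-0.0005,-0.002],"yaw":0},{"jaw":1,"dp":[0,0,0],"yaw":0},{"jaw":1,"dp":[0,0,0.004],"yaw":0},{"jaw":1,"dp":[0,0,0.003],"yaw":0},{"jaw":1,"dp":[0,0,0.002],"yaw":0},{"jaw":1,"dp":[0,0,0],"yaw":0},{"jaw":1,"dp":[0,0,0],"yaw":0},{"jaw":1,"dp":[0,0,0],"yaw":0},{"jaw":1,"dp":[0,0,0],"yaw":0}]'
python3 go.py -15 -32 39.6
```

```text
time: 28.7
eef_pos: [0.5456, -0.1015, 0.125]
orientation: [180.0, 0.0, 81.0]
contact_force: [2.2, -2.4, -1.9]
grip_width: 0.529
finger_force: 14.9
t 28.7 tip in rack (mm) [-15.2 -34.6  55.3] yaw to tool -0.04 F [ 2.2 -2.4 -1.9] grip 46.1 14.9
to [-15.  -32.   39.6] dp mm: [np.float64(2.6), np.float64(0.2), np.float64(15.7)]
```

```bash
python3 -m jog '[{"jaw":1,"dp":[-0.0007,0,0.004],"yaw":0},{"jaw":1,"dp":[0,0,0.003],"yaw":0},{"jaw":1,"dp":[0,0,0.002],"yaw":0},{"jaw":1,"dp":[0,0,0],"yaw":0},{"jaw":1,"dp":[0,0,0],"yaw":0},{"jaw":1,"dp":[0,0,0],"yaw":0},{"jaw":1,"dp":[0,0,0],"yaw":0},{"jaw":1,"dp":[0,0,0],"yaw":0},{"jaw":1,"dp":[0,0,0],"yaw":0},{"jaw":1,"dp":[0,0,0],"yaw":0}]'
python3 go.py -15 -32 39.6
```

```text
time: 29.53
eef_pos: [0.5453, -0.1021, 0.1161]
orientation: [-180.0, -0.0, 81.0]
contact_force: [-0.3, -1.3, -2.3]
grip_width: 0.528
finger_force: 15.0
t 29.53 tip in rack (mm) [-15.4 -35.1  46.4] yaw to tool -0.04 F [-0.3 -1.3 -2.3] grip 45.9 15.0
to [-15.  -32.   39.6] dp mm: [np.float64(3.1), np.float64(0.4), np.float64(6.8)]
```

```bash
python3 -m jog '[{"jaw":1,"dp":[-0.0003,0,0.003],"yaw":0},{"jaw":1,"dp":[0,0,0.002],"yaw":0},{"jaw":1,"dp":[0,0,0.001],"yaw":0},{"jaw":1,"dp":[0,0,0.001],"yaw":0},{"jaw":1,"dp":[0,0,0],"yaw":0},{"jaw":1,"dp":[0,0,0],"yaw":0},{"jaw":1,"dp":[0,0,0],"yaw":0},{"jaw":1,"dp":[0,0,0],"yaw":0},{"jaw":1,"dp":[0,0,0],"yaw":0},{"jaw":1,"dp":[0,0,0],"yaw":0}]'
python3 go.py -15 -32 39.6
```

```text
time: 30.37
eef_pos: [0.5454, -0.1022, 0.1094]
orientation: [-180.0, -0.0, 81.0]
contact_force: [-2.2, 2.2, 6.1]
grip_width: 0.522
finger_force: 15.0
t 30.37 tip in rack (mm) [-15.3 -35.2  39.7] yaw to tool -0.04 F [-2.2  2.2  6.1] grip 45.4 15.0
to [-15.  -32.   39.6] dp mm: [np.float64(3.2), np.float64(0.3), np.float64(0.1)]
```

```bash
python3 -m jog '[{"jaw":-0.6,"dp":[0,0,0],"yaw":0},{"jaw":-0.6,"dp":[0,0,0],"yaw":0},{"jaw":-0.6,"dp":[0,0,0],"yaw":0},{"jaw":-0.6,"dp":[0,0,0],"yaw":0},{"jaw":-0.6,"dp":[0,0,-0.01],"yaw":0},{"jaw":-0.6,"dp":[0,0,-0.02],"yaw":0},{"jaw":-0.6,"dp":[0,0,-0.03],"yaw":0},{"jaw":0.3,"dp":[0,0,-0.03],"yaw":0},{"jaw":0.3,"dp":[0,0,-0.035],"yaw":0},{"jaw":0.3,"dp":[0,0,-0.035],"yaw":0}]'
python3 -m jog '[{"jaw":0.3,"dp":[0,0,-0.035],"yaw":0},{"jaw":0.3,"dp":[0,0,-0.035],"yaw":0},{"jaw":0.3,"dp":[0,0,-0.035],"yaw":0},{"jaw":0.3,"dp":[0,0,-0.035],"yaw":0},{"jaw":0.3,"dp":[0.033,0.02,0],"yaw":0},{"jaw":0.3,"dp":[0,0.03,0],"yaw":0},{"jaw":0.3,"dp":[0,0.03,0],"yaw":0},{"jaw":0.3,"dp":[0,0.03,0],"yaw":0},{"jaw":0.3,"dp":[0,0.03,0],"yaw":0},{"jaw":0.3,"dp":[0,0.01,0],"yaw":0}]'
python3 -m jog '[{"jaw":0.3,"dp":[0,0,0],"yaw":0},{"jaw":0.3,"dp":[0,0,0],"yaw":0},{"jaw":0.3,"dp":[0,0,0],"yaw":0},{"jaw":0.3,"dp":[0,0,0],"yaw":0},{"jaw":0.3,"dp":[0,0,0],"yaw":0},{"jaw":0.3,"dp":[0,0,0],"yaw":0},{"jaw":0.3,"dp":[0,0,0],"yaw":0},{"jaw":0.3,"dp":[0,0,0],"yaw":0},{"jaw":0.3,"dp":[0,0,0],"yaw":0},{"jaw":0.3,"dp":[0,0,0],"yaw":0}]'
python3 go.py 136.5 -2 293
python3 - <<'E'
from workcell import arm
from h import *
s=arm.camera("side")["color"][:,:,::-1];t=arm.camera("top")["color"][:,:,::-1]
c=np.zeros((600,800,3),np.uint8);c[:,:450]=cv2.resize(s[100:380,240:450],(450,600));c[:280,450:]=cv2.resize(t[170:290,290:440],(350,280))
cv2.imwrite("pics/c5.png",c)
E
```

```text
time: 31.2
eef_pos: [0.545, -0.1024, 0.2711]
orientation: [-180.0, 0.0, 81.0]
contact_force: [1.1, 0.1, -0.6]
grip_width: 0.653
finger_force: 0.0
time: 32.03
eef_pos: [0.7011, -0.0938, 0.4081]
orientation: [-180.0, -0.0, 81.0]
contact_force: [0.5, -0.5, -0.3]
grip_width: 0.348
finger_force: 0.0
time: 32.87
eef_pos: [0.6987, -0.0933, 0.4092]
orientation: [-180.0, -0.0, 81.0]
contact_force: [-0.5, -0.2, 0.7]
grip_width: 0.351
finger_force: 0.0
t 32.87 tip in rack (mm) [134.7  -2.6 339.5] yaw to tool -0.04 F [-0.5 -0.2  0.7] grip 30.5 0.0
to [136.5  -2.  293. ] dp mm: [np.float64(0.6), np.float64(1.8), np.float64(46.5)]
```

View pics/c5.png

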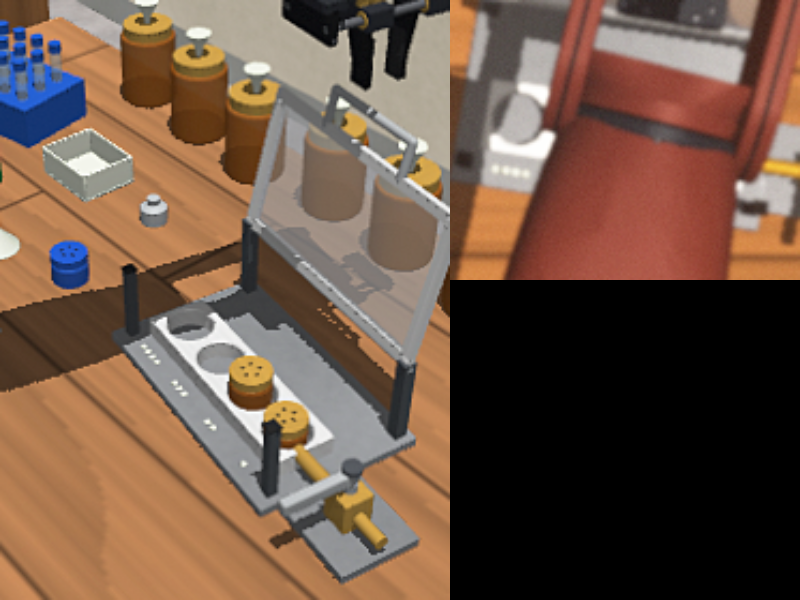

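Both jars stand upright in pockets 1 and 2, at (288,425) and (251,380). The gripper is above the bar, whose middle is near (372,125). I go down, grip it and lower the cover along the arc.

```bash
python3 -m jog '[{"jaw":0.3,"dp":[0.0005,0.0015,0.015],"yaw":0},{"jaw":0.3,"dp":[0,0,0.015],"yaw":0},{"jaw":0.3,"dp":[0,0,0.01],"yaw":0},{"jaw":0.3,"dp":[0,0,0.006],"yaw":0},{"jaw":0.3,"dp":[0,0,0],"yaw":0},{"jaw":1,"dp":[0,0,0],"yaw":0},{"jaw":1,"dp":[0,0,0],"yaw":0},{"jaw":1,"dp":[0,0,0],"yaw":0},{"jaw":1,"dp":[0,0,0],"yaw":0},{"jaw":1,"dp":[0,0,0],"yaw":0}]' 20
python3 go.py 136.5 -2 293
```

```text
time: 33.8
eef_pos: [0.7004, -0.0931, 0.3643]
orientation: [179.9, 0.0, 81.0]
contact_force: [0.0, 1.1, 2.1]
grip_width: 0.103
finger_force: 20.0
t 33.8 tip in rack (mm) [136.4  -2.1 294.6] yaw to tool -0.04 F [0.  1.1 2.1] grip 8.9 20.0
to [136.5  -2.  293. ] dp mm: [np.float64(0.1), np.float64(0.1), np.float64(1.6)]
```

```bash
python3 -m jog '[{"jaw":1,"dp":[0,-0.0157,-0.003],"yaw":0},{"jaw":1,"dp":[0,-0.0159,-0.0017],"yaw":0},{"jaw":1,"dp":[0,-0.016,-0.0005],"yaw":0},{"jaw":1,"dp":[0,-0.016,0.0008],"yaw":0},{"jaw":1,"dp":[0,-0.0159,0.0021],"yaw":0},{"jaw":1,"dp":[0,-0.0156,0.0033],"yaw":0},{"jaw":1,"dp":[0,-0.0153,0.0046],"yaw":0},{"jaw":1,"dp":[0,-0.0149,0.0058],"yaw":0},{"jaw":1,"dp":[0,-0.0144,0.007],"yaw":0},{"jaw":1,"dp":[0,0,0],"yaw":0}]'
python3 go.py -4 -2 272
python3 -m jog '[{"jaw":1,"dp":[0,-0.0138,0.0081],"yaw":0},{"jaw":1,"dp":[0,-0.0131,0.0092],"yaw":0},{"jaw":1,"dp":[0,-0.0123,0.0102],"yaw":0},{"jaw":1,"dp":[0,-0.0115,0.0111],"yaw":0},{"jaw":1,"dp":[0,-0.0106,0.012],"yaw":0},{"jaw":1,"dp":[0,0,0],"yaw":0},{"jaw":1,"dp":[0,0,0],"yaw":0},{"jaw":1,"dp":[0,0,0],"yaw":0},{"jaw":1,"dp":[0,0,0],"yaw":0},{"jaw":1,"dp":[0,0,0],"yaw":0}]'
python3 go.py -67.5 -2 223
```

```text
time: 34.63
eef_pos: [0.5604, -0.0706, 0.345]
orientation: [-179.9, -0.0, 81.0]
contact_force: [-4.8, 1.6, 3.3]
grip_width: 0.103
finger_force: 20.0
t 34.63 tip in rack (mm) [ -5.4  -1.7 275.3] yaw to tool -0.02 F [-4.8  1.6  3.3] grip 8.9 20.0
to [ -4.  -2. 272.] dp mm: [np.float64(-0.3), np.float64(1.4), np.float64(3.3)]
time: 35.47
eef_pos: [0.5021, -0.0614, 0.2943]
orientation: [-180.0, -0.0, 81.0]
contact_force: [-2.8, 3.6, -2.0]
grip_width: 0.108
finger_force: 20.0
t 35.47 tip in rack (mm) [-64.4  -1.7 224.6] yaw to tool -0.03 F [-2.8  3.6 -2. ] grip 9.4 20.0
to [-67.5  -2.  223. ] dp mm: [np.float64(-0.3), np.float64(-3.1), np.float64(1.6)]
```

```bash
python3 -m jog '[{"jaw":1,"dp":[0,-0.0095,0.0128],"yaw":0},{"jaw":1,"dp":[0,-0.0085,0.0135],"yaw":0},{"jaw":1,"dp":[0,-0.0074,0.0142],"yaw":0},{"jaw":1,"dp":[0,-0.0062,0.0147],"yaw":0},{"jaw":1,"dp":[0,-0.0027,0.0076],"yaw":0},{"jaw":1,"dp":[0,-0.0023,0.0076],"yaw":0},{"jaw":1,"dp":[0,-0.002,0.0077],"yaw":0},{"jaw":1,"dp":[0,-0.0018,0.0078],"yaw":0},{"jaw":1,"dp":[0,0,0],"yaw":0},{"jaw":1,"dp":[0,0,0],"yaw":0}]'
python3 go.py -110 -2 95.5
```

```text
time: 36.3
eef_pos: [0.4622, -0.0552, 0.2074]
orientation: [180.0, -0.0, 81.0]
contact_force: [4.2, 4.4, -3.7]
grip_width: 0.105
finger_force: 20.0
t 36.3 tip in rack (mm) [-104.8   -1.8  137.7] yaw to tool -0.05 F [ 4.2  4.4 -3.7] grip 9.1 20.0
to [-110.    -2.    95.5] dp mm: [np.float64(-0.2), np.float64(-5.2), np.float64(42.2)]
```

```bash
python3 -m jog '[{"jaw":1,"dp":[0,-0.0012,0.007],"yaw":0},{"jaw":1,"dp":[0,-0.001,0.007],"yaw":0},{"jaw":1,"dp":[0,-0.0008,0.007],"yaw":0},{"jaw":1,"dp":[0,-0.0005,0.006],"yaw":0},{"jaw":1,"dp":[0,-0.0003,0.005],"yaw":0},{"jaw":1,"dp":[0,-0.0002,0.004],"yaw":0},{"jaw":1,"dp":[0,0,0.003],"yaw":0},{"jaw":1,"dp":[0,0,0.002],"yaw":0},{"jaw":1,"dp":[0,0,0],"yaw":0},{"jaw":1,"dp":[0,0,0],"yaw":0}]'
python3 go.py -110 -2 95.5
```

```text
time: 37.13
eef_pos: [0.458, -0.0546, 0.1665]
orientation: [180.0, -0.0, 81.0]
contact_force: [3.0, 4.2, -2.6]
grip_width: 0.102
finger_force: 20.0
t 37.13 tip in rack (mm) [-109.    -1.8   96.8] yaw to tool -0.05 F [ 3.   4.2 -2.6] grip 8.8 20.0
to [-110.    -2.    95.5] dp mm: [np.float64(-0.2), np.float64(-1.0), np.float64(1.3)]
```

```bash
python3 -m jog '[{"jaw":1,"dp":[0,0,0.002],"yaw":0},{"jaw":1,"dp":[0,0,0.002],"yaw":0},{"jaw":1,"dp":[0,0,0.001],"yaw":0},{"jaw":1,"dp":[0,0,0],"yaw":0},{"jaw":1,"dp":[0,0,0],"yaw":0},{"jaw":1,"dp":[0,0,0],"yaw":0},{"jaw":1,"dp":[0,0,0],"yaw":0},{"jaw":1,"dp":[0,0,0],"yaw":0},{"jaw":1,"dp":[0,0,0],"yaw":0},{"jaw":1,"dp":[0,0,0],"yaw":0}]'
python3 go.py -110 -2 95.5
```

```text
time: 37.97
eef_pos: [0.4582, -0.0547, 0.1647]
orientation: [-180.0, 0.0, 81.0]
contact_force: [-11.0, 7.7, 24.7]
grip_width: 0.106
finger_force: 20.0
t 37.97 tip in rack (mm) [-108.8   -1.9   95. ] yaw to tool -0.02 F [-11.    7.7  24.7] grip 9.3 20.0
to [-110.    -2.    95.5] dp mm: [np.float64(-0.1), np.float64(-1.2), np.float64(-0.5)]
```

The cover is on its stops, since the bar now pushes back up with 25 N. I release it and go round to the +y side of the lever.

```bash
python3 -m jog '[{"jaw":0.4,"dp":[0,0,-0.001],"yaw":0},{"jaw":0.4,"dp":[0,0,0],"yaw":0},{"jaw":0.4,"dp":[0,0,0],"yaw":0},{"jaw":0.4,"dp":[0,0,-0.015],"yaw":0},{"jaw":0.4,"dp":[0,0,-0.02],"yaw":0},{"jaw":1,"dp":[0,0,-0.03],"yaw":0},{"jaw":1,"dp":[-0.02,0,-0.005],"yaw":0},{"jaw":1,"dp":[-0.035,0.005,0],"yaw":0},{"jaw":1,"dp":[-0.035,0.01,0],"yaw":0},{"jaw":1,"dp":[-0.035,0.01,0],"yaw":0}]'
python3 -m jog '[{"jaw":1,"dp":[-0.035,0.01,0],"yaw":0},{"jaw":1,"dp":[-0.019,0.001,0],"yaw":0},{"jaw":1,"dp":[0,0,0],"yaw":0},{"jaw":1,"dp":[0,0,0],"yaw":0},{"jaw":1,"dp":[0,0,0.015],"yaw":0},{"jaw":1,"dp":[0,0,0.015],"yaw":0},{"jaw":1,"dp":[0,0,0],"yaw":0},{"jaw":1,"dp":[0,0,0],"yaw":0},{"jaw":1,"dp":[0,0,0],"yaw":0},{"jaw":1,"dp":[0,0,0],"yaw":0}]'
python3 go.py -73 -181 64
python3 - <<'E'
from workcell import arm
from h import *
s=arm.camera("side")["color"][:,:,::-1];cv2.imwrite("pics/side3.png",s)
f=3.4;b=cv2.resize(s[190:365,285:445],None,fx=f,fy=f,interpolation=cv2.INTER_CUBIC)
cv2.imwrite("pics/c6.png",b)
E
```

```text
time: 38.8
eef_pos: [0.4629, -0.1838, 0.2332]
orientation: [180.0, 0.1, 81.1]
contact_force: [1.2, -0.2, -0.7]
grip_width: 0.035
finger_force: 0.0
time: 39.63
eef_pos: [0.4661, -0.237, 0.2043]
orientation: [179.9, 0.0, 81.1]
contact_force: [-1.2, 0.2, -0.2]
grip_width: 0.005
finger_force: 0.0
t 39.63 tip in rack (mm) [ -72.7 -180.7  134.6] yaw to tool 0.0 F [-1.2  0.2 -0.2] grip 0.4 0.0
to [ -73. -181.   64.] dp mm: [np.float64(-0.3), np.float64(-0.3), np.float64(70.6)]
```

View pics/c6.png

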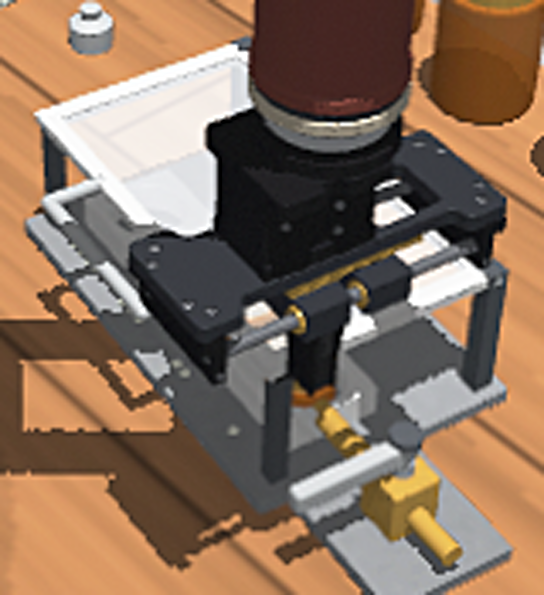

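The cover is level on its front posts, and the fingers at about (315,380) are on the far side of the lever's line. I go down and swing it open.

```bash
python3 -m jog '[{"jaw":1,"dp":[0,0,0.02],"yaw":0},{"jaw":1,"dp":[0,0,0.02],"yaw":0},{"jaw":1,"dp":[0,0,0.02],"yaw":0},{"jaw":1,"dp":[0,0,0.007],"yaw":0},{"jaw":1,"dp":[0,0,0],"yaw":0},{"jaw":1,"dp":[0,0,0],"yaw":0},{"jaw":1,"dp":[-0.005,-0.001,0],"yaw":0},{"jaw":1,"dp":[-0.006,-0.001,0],"yaw":0},{"jaw":1,"dp":[-0.006,-0.001,0],"yaw":0},{"jaw":1,"dp":[-0.005,0,0],"yaw":0}]'
python3 go.py -76 -203 64
python3 -m jog '[{"jaw":1,"dp":[-0.007,0,0],"yaw":0},{"jaw":1,"dp":[-0.008,0,0],"yaw":0},{"jaw":1,"dp":[-0.008,0.0025,0],"yaw":0},{"jaw":1,"dp":[-0.008,0.003,0],"yaw":0},{"jaw":1,"dp":[-0.007,0.0055,0],"yaw":0},{"jaw":1,"dp":[-0.007,0.0055,0],"yaw":0},{"jaw":1,"dp":[-0.004,0.005,0],"yaw":0},{"jaw":1,"dp":[-0.004,0.005,0],"yaw":0},{"jaw":1,"dp":[-0.005,0.005,0],"yaw":0},{"jaw":1,"dp":[0,0.005,0],"yaw":0}]'
python3 go.py -39 -260 64
```

```text
time: 40.52
eef_pos: [0.4595, -0.2591, 0.1373]
orientation: [179.9, 0.0, 81.0]
contact_force: [1.8, 3.1, 1.8]
grip_width: 0.003
finger_force: 1.5
t 40.52 tip in rack (mm) [ -75.8 -203.6   67.6] yaw to tool -0.05 F [1.8 3.1 1.8] grip 0.3 1.5
to [ -76. -203.   64.] dp mm: [np.float64(0.6), np.float64(-0.2), np.float64(3.6)]
time: 41.35
eef_pos: [0.4864, -0.3227, 0.1362]
orientation: [-180.0, 0.1, 81.0]
contact_force: [-3.0, -1.8, 0.2]
grip_width: 0.004
finger_force: 1.1
t 41.35 tip in rack (mm) [ -39.3 -262.2   66.5] yaw to tool -0.05 F [-3.  -1.8  0.2] grip 0.4 1.1
to [ -39. -260.   64.] dp mm: [np.float64(2.2), np.float64(0.3), np.float64(2.5)]
```

Pushing against the lever with about 3 N, so it may not be at the stop yet. I push slightly further and feel for it.

```bash
python3 -m jog '[{"jaw":1,"dp":[0,0.002,0],"yaw":0},{"jaw":1,"dp":[0,0.002,0],"yaw":0},{"jaw":1,"dp":[0,0.001,0],"yaw":0},{"jaw":1,"dp":[0,0,0],"yaw":0},{"jaw":1,"dp":[0,0,0],"yaw":0},{"jaw":1,"dp":[0,0,0],"yaw":0},{"jaw":1,"dp":[0,0,0],"yaw":0},{"jaw":1,"dp":[0,0,0],"yaw":0},{"jaw":1,"dp":[0,0,0],"yaw":0},{"jaw":1,"dp":[0,0,0],"yaw":0}]'
python3 go.py -39 -260 64
```

```text
time: 42.18
eef_pos: [0.4911, -0.3221, 0.1364]
orientation: [180.0, 0.0, 81.0]
contact_force: [0.1, 0.3, 0.4]
grip_width: 0.006
finger_force: 0.0
t 42.18 tip in rack (mm) [ -34.7 -260.9   66.7] yaw to tool -0.04 F [0.1 0.3 0.4] grip 0.5 0.0
to [ -39. -260.   64.] dp mm: [np.float64(0.9), np.float64(-4.3), np.float64(2.7)]
```

```bash
python3 -m jog '[{"jaw":1,"dp":[0,0.002,0],"yaw":0},{"jaw":1,"dp":[0,0.002,0],"yaw":0},{"jaw":1,"dp":[0,0,0],"yaw":0},{"jaw":1,"dp":[0,0,0],"yaw":0},{"jaw":1,"dp":[0,0,0],"yaw":0},{"jaw":1,"dp":[0,0,0],"yaw":0},{"jaw":1,"dp":[0,0,0],"yaw":0},{"jaw":1,"dp":[0,0,0],"yaw":0},{"jaw":1,"dp":[0,0,0],"yaw":0},{"jaw":1,"dp":[0,0,0],"yaw":0}]'
python3 go.py -39 -260 64
```

```text
time: 43.02
eef_pos: [0.4923, -0.3224, 0.1361]
orientation: [-179.6, -0.1, 81.0]
contact_force: [-13.3, 3.0, 9.1]
grip_width: 0.003
finger_force: 6.6
t 43.02 tip in rack (mm) [ -33.5 -261.    66.4] yaw to tool -0.02 F [-13.3   3.    9.1] grip 0.3 6.6
to [ -39. -260.   64.] dp mm: [np.float64(1.0), np.float64(-5.5), np.float64(2.4)]
```

At the stop with 13 N. I retreat clear and verify numerically, as the picture budget is used up.

```bash
python3 -m jog '[{"jaw":1,"dp":[0,-0.008,0],"yaw":0},{"jaw":1,"dp":[0,-0.012,0],"yaw":0},{"jaw":1,"dp":[0,-0.01,-0.02],"yaw":0},{"jaw":1,"dp":[0,-0.01,-0.035],"yaw":0},{"jaw":1,"dp":[0,0,-0.035],"yaw":0},{"jaw":1,"dp":[0,0,-0.035],"yaw":0},{"jaw":1,"dp":[0,-0.03,-0.03],"yaw":0},{"jaw":1,"dp":[0,-0.035,0],"yaw":0},{"jaw":1,"dp":[0,-0.035,0],"yaw":0},{"jaw":1,"dp":[0,0,0],"yaw":0}]'
python3 go.py -39 -260 64
python3 - <<'E'
from workcell import arm
from h import *
t=arm.camera("top")["color"][:,:,::-1];s=arm.camera("side")["color"][:,:,::-1]
r=np.load("rack.npy");ax=np.array([-.018,-.205])
def score(im,n,q):
    P=rack2w(r[:3],np.array([(ax[0]-d*np.cos(q)+e*np.sin(q),ax[1]-d*np.sin(q)-e*np.cos(q),.078) for d in np.linspace(.03,.072,20) for e in(-.003,0,.003)]))
    m=proj(n,P).astype(np.float32);px=cv2.remap(np.ascontiguousarray(im),m[:,0].reshape(-1,1),m[:,1].reshape(-1,1),cv2.INTER_LINEAR)[:,0].astype(float)
    return px.min(1).mean()-.7*np.ptp(px,axis=1).mean()
for n,im in(("top",t),("side",s)):
    Q=np.arange(0,1.75,.05);S=[score(im,n,q) for q in Q];i=np.argsort(S)[::-1][:4];print(n,Q[i],np.round(np.array(S)[i]),"ref shut-img",end=" ")
    S=[score(cv2.imread(f"pics/{n}2.png"),n,q) for q in Q];i=np.argsort(S)[::-1][:3];print(Q[i])
for n in("side","top"):
  for q in("jar1","stopcock","cover"):
    print(n,q,[([round(v) for v in d["box"]],round(d["confidence"],2)) for d in arm.boxes_of(n,q)])
for y,h in((-.096,.04),(-.032,.052)):
    p=rack2w(r[:3],(-.015,y,.012))[0];print("pred",cbox("side",p[0],p[1],h,.012).round(),cbox("top",p[0],p[1],h,.012).round())
E
```

```text
time: 43.85
eef_pos: [0.3533, -0.2996, 0.2904]
orientation: [-179.9, -0.0, 80.9]
contact_force: [-0.3, -1.0, -0.7]
grip_width: 0.001
finger_force: 0.0
t 43.85 tip in rack (mm) [-174.4 -260.1  220.7] yaw to tool -0.1 F [-0.3 -1.  -0.7] grip 0.1 0.0
to [ -39. -260.   64.] dp mm: [np.float64(0.1), np.float64(135.4), np.float64(156.7)]
top [1.5  1.55 1.45 1.6 ] [200. 185. 171. 133.] ref shut-img [0.   0.05 0.1 ]
side [1.55 1.6  1.5  1.45] [228. 218. 201. 163.] ref shut-img [0.   0.05 0.1 ]
side jar1 [([226, 167, 241, 188], 0.85), ([368, 295, 384, 308], 0.64), ([262, 211, 282, 237], 0.53)]
side stopcock [([397, 316, 430, 350], 0.87)]
side cover [([298, 214, 429, 297], 0.65), ([292, 212, 438, 373], 0.36)]
top jar1 [([111, 208, 138, 228], 0.95), ([226, 223, 246, 245], 0.68)]
top stopcock [([454, 236, 490, 254], 0.7)]
top cover [([292, 167, 437, 279], 0.76), ([471, 292, 486, 314], 0.54)]
pred [362. 288. 385. 316.] [392. 223. 414. 244.]
pred [346. 266. 368. 298.] [364. 218. 386. 240.]
```

```bash
python3 -c "
from workcell import arm
print(arm.hand_in())"
```

```text
the job is handed in; nothing more can be done
None
```

I handed the job in without an error, though no verdict came back: the two jars present (40 mm and 52 mm) are in pockets 1 and 2, the cover is down on its stops, and the stopcock is open against its stop.

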